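# Fill and prime the bush feeder

## Task

Get the bush feeder ready for the press: draw its slide right back, butt the loose nest flush and in line against the end of the track, and load every rubber-metal bush from the bench end to end into the tube, with the follower weight on top of them. Then prime it: push the slide fully home once and draw it fully back again, so that the first bush is left standing on the nest and the rest have dropped down the tube onto the track. The long thin spacer on the bench is no bush and stays out; knock over neither the grease tin nor the bottle.

Things in the scene. Friction and masses are not known exactly. Their poses are not given: they have to be found in the camera images.
- feeder: bush feeder, fixed: blue bed 76 mm wide, 12 mm high, y = -190 to +30 mm; on it a straight track with a clear upright tube over it. Origin on the bench below the tube's axis, y along the track in the feeding direction, z up. Track: floor 31 mm above the bench, channel 38 mm wide, cheeks 66 mm high, 62 mm over them, y = -112 to +30 mm
- tube_mouth (a point): centre of the open top of the tube magazine, 217 mm above the bench; axes as the feeder's. The top 12 mm flare from the 38 mm bore to about 50 mm inside, 56 mm outside. The tube's foot is 35 mm above the track's floor: the lowest bush stands on that floor, the others on it, up to five and the follower weight
- track_end (a point): middle of the square end of the feeder's track, at the level of the track's floor (31 mm above the bench, 30 mm along y from the tube's axis); axes as the feeder's
- slide (a joint): feed slide in the track, travel along the feeder's +y in m: 0 = fully back (bushes can drop in front of it), 0.059 = fully home (the lowest bush is pushed over the end of the track, its centre 21 mm onto the nest; the slide holds up the rest). Starts between, stays where left; takes about 3 N to move empty, up to 15 N under a full tube
- slide_knob (a point): middle of the slide's black upright knob, a cylinder 22 mm in diameter, 45 mm high, from 62 to 107 mm above the bench; 169 mm behind (-y of) the tube's axis when the slide is back. It moves with the slide along the feeder's y; axes as the feeder's
- nest: nest, the loose last length of track, 0.8 kg, on the bench beyond the track's end: steel block 62 mm wide (x), 92 mm long (y), 30 mm high, with side cheeks 44 mm high, 46 mm apart, open to -y. At +y an upright end plate, full width, 12 mm thick (y = 34 to 46 mm), top 75 mm above the bench, good to pinch. Origin at the centre of its underside, y away from the feeder
- nest_face (a point): middle of the nest's joint face (its open -y end), at the level of its floor, 30 mm above the bench; axes as the nest's. Butted up and in line it lies at track_end (1 mm below it), with the y axes of nest and feeder parallel
- follower: follower weight, 260 g, standing on the bench: brass cylinder 33 mm in diameter, 34 mm high, on it a stem 10 mm in diameter and a steel grip knob 22 mm in diameter, from 70 to 95 mm above its foot. Origin at the centre of its underside, z up the stem. It goes into the tube foot first
- spacer: steel spacer tube, 24 mm in diameter and 55 mm high, standing on the bench among the bushes; not part of the job. Origin at the centre of its underside
- grease_tin: plain steel tin, 80 mm in diameter and 75 mm high, off to the right; origin at the centre of its underside
- lube_bottle: white plastic bottle, 64 mm in diameter and 170 mm high, off to the right; origin at the centre of its underside
- bush1: rubber-metal bush: steel sleeve filled with black rubber round a small inner tube, a cylinder 34 mm in diameter and 30 mm long, about 90 g, alike at both ends, at first standing on end on the bench. Origin at its centre, z along its axis. None if absent (3 to 5 are there)
- bush2: rubber-metal bush: steel sleeve filled with black rubber round a small inner tube, a cylinder 34 mm in diameter and 30 mm long, about 90 g, alike at both ends, at first standing on end on the bench. Origin at its centre, z along its axis. None if absent (3 to 5 are there)
- bush3: rubber-metal bush: steel sleeve filled with black rubber round a small inner tube, a cylinder 34 mm in diameter and 30 mm long, about 90 g, alike at both ends, at first standing on end on the bench. Origin at its centre, z along its axis. None if absent (3 to 5 are there)
- bush4: rubber-metal bush: steel sleeve filled with black rubber round a small inner tube, a cylinder 34 mm in diameter and 30 mm long, about 90 g, alike at both ends, at first standing on end on the bench. Origin at its centre, z along its axis. None if absent (3 to 5 are there)
- bush5: rubber-metal bush: steel sleeve filled with black rubber round a small inner tube, a cylinder 34 mm in diameter and 30 mm long, about 90 g, alike at both ends, at first standing on end on the bench. Origin at its centre, z along its axis. None if absent (3 to 5 are there)
Mind the look-alikes: they are no part of the job. Leave any blue or yellow look-alike of the nest alone.

How it is judged:
On the way, in this order (a step that is already met when the one before it is completed fails the run):
1. the nest is butted against the track, the slide is back, all bushes are in the tube and the follower weight is on top of them (y of nest_face in the frame of track_end between -0.003 and 0.003 m and x of nest_face in the frame of track_end between -0.004 and 0.004 m and angle between the y axis of nest and the y axis of feeder, either way round below 0.05 rad and angle between nest's own z axis and vertical below 0.05 rad and value of joint slide below 0.004 m and horizontal distance between each of bush1, bush2, bush3, bush4, bush5 and tube_mouth below 0.01 m and z of each of bush1, bush2, bush3, bush4, bush5 in the frame of tube_mouth below -0.012 m and angle between the z axis of each of bush1, bush2, bush3, bush4, bush5 and the z axis of feeder, either way round below 0.25 rad and z of each of bush1, bush2, bush3, bush4, bush5 in the frame of follower below -0.008 m and horizontal distance between follower and tube_mouth below 0.009 m and z of follower in the frame of tube_mouth below -0.015 m and angle between follower's own z axis and vertical below 0.25 rad), for 0.3 s.
2. the slide is pushed fully home and has put a bush on the nest (value of joint slide above 0.055 m and ((y of bush1 in the frame of nest_face between 0.008 and 0.05 m and x of bush1 in the frame of nest_face between -0.009 and 0.009 m and z of bush1 in the frame of nest_face between 0.01 and 0.02 m and angle between the z axis of bush1 and the z axis of nest, either way round below 0.1 rad) or (y of bush2 in the frame of nest_face between 0.008 and 0.05 m and x of bush2 in the frame of nest_face between -0.009 and 0.009 m and z of bush2 in the frame of nest_face between 0.01 and 0.02 m and angle between the z axis of bush2 and the z axis of nest, either way round below 0.1 rad) or (y of bush3 in the frame of nest_face between 0.008 and 0.05 m and x of bush3 in the frame of nest_face between -0.009 and 0.009 m and z of bush3 in the frame of nest_face between 0.01 and 0.02 m and angle between the z axis of bush3 and the z axis of nest, either way round below 0.1 rad) or (y of bush4 in the frame of nest_face between 0.008 and 0.05 m and x of bush4 in the frame of nest_face between -0.009 and 0.009 m and z of bush4 in the frame of nest_face between 0.01 and 0.02 m and angle between the z axis of bush4 and the z axis of nest, either way round below 0.1 rad) or (y of bush5 in the frame of nest_face between 0.008 and 0.05 m and x of bush5 in the frame of nest_face between -0.009 and 0.009 m and z of bush5 in the frame of nest_face between 0.01 and 0.02 m and angle between the z axis of bush5 and the z axis of nest, either way round below 0.1 rad))), for 0.1 s.
At the end, for the whole second after the job is handed in: Nest within 3 mm of the track end, 4 mm of its line, 0.05 rad; slide within 4 mm of back; one bush standing on the nest, centre 8 to 50 mm from the joint; the other bushes upright in the tube within 10 mm of its axis, the lowest on the track floor; follower in the tube above them; all at rest (y of nest_face in the frame of track_end between -0.003 and 0.003 m and x of nest_face in the frame of track_end between -0.004 and 0.004 m and angle between the y axis of nest and the y axis of feeder, either way round below 0.05 rad and angle between nest's own z axis and vertical below 0.05 rad and value of joint slide below 0.004 m and ((y of bush1 in the frame of nest_face between 0.008 and 0.05 m and x of bush1 in the frame of nest_face between -0.009 and 0.009 m and z of bush1 in the frame of nest_face between 0.01 and 0.02 m and angle between the z axis of bush1 and the z axis of nest, either way round below 0.1 rad) or (y of bush2 in the frame of nest_face between 0.008 and 0.05 m and x of bush2 in the frame of nest_face between -0.009 and 0.009 m and z of bush2 in the frame of nest_face between 0.01 and 0.02 m and angle between the z axis of bush2 and the z axis of nest, either way round below 0.1 rad) or (y of bush3 in the frame of nest_face between 0.008 and 0.05 m and x of bush3 in the frame of nest_face between -0.009 and 0.009 m and z of bush3 in the frame of nest_face between 0.01 and 0.02 m and angle between the z axis of bush3 and the z axis of nest, either way round below 0.1 rad) or (y of bush4 in the frame of nest_face between 0.008 and 0.05 m and x of bush4 in the frame of nest_face between -0.009 and 0.009 m and z of bush4 in the frame of nest_face between 0.01 and 0.02 m and angle between the z axis of bush4 and the z axis of nest, either way round below 0.1 rad) or (y of bush5 in the frame of nest_face between 0.008 and 0.05 m and x of bush5 in the frame of nest_face between -0.009 and 0.009 m and z of bush5 in the frame of nest_face between 0.01 and 0.02 m and angle between the z axis of bush5 and the z axis of nest, either way round below 0.1 rad)) and ((horizontal distance between bush1 and tube_mouth below 0.01 m and z of bush1 in the frame of track_end between 0.01 and 0.02 m) or (horizontal distance between bush2 and tube_mouth below 0.01 m and z of bush2 in the frame of track_end between 0.01 and 0.02 m) or (horizontal distance between bush3 and tube_mouth below 0.01 m and z of bush3 in the frame of track_end between 0.01 and 0.02 m) or (horizontal distance between bush4 and tube_mouth below 0.01 m and z of bush4 in the frame of track_end between 0.01 and 0.02 m) or (horizontal distance between bush5 and tube_mouth below 0.01 m and z of bush5 in the frame of track_end between 0.01 and 0.02 m)) and ((y of bush1 in the frame of nest_face between 0.008 and 0.05 m and x of bush1 in the frame of nest_face between -0.009 and 0.009 m and z of bush1 in the frame of nest_face between 0.01 and 0.02 m and angle between the z axis of bush1 and the z axis of nest, either way round below 0.1 rad) or (horizontal distance between bush1 and tube_mouth below 0.01 m and z of bush1 in the frame of tube_mouth below -0.012 m and angle between the z axis of bush1 and the z axis of feeder, either way round below 0.25 rad and z of bush1 in the frame of follower below -0.008 m)) and ((y of bush2 in the frame of nest_face between 0.008 and 0.05 m and x of bush2 in the frame of nest_face between -0.009 and 0.009 m and z of bush2 in the frame of nest_face between 0.01 and 0.02 m and angle between the z axis of bush2 and the z axis of nest, either way round below 0.1 rad) or (horizontal distance between bush2 and tube_mouth below 0.01 m and z of bush2 in the frame of tube_mouth below -0.012 m and angle between the z axis of bush2 and the z axis of feeder, either way round below 0.25 rad and z of bush2 in the frame of follower below -0.008 m)) and ((y of bush3 in the frame of nest_face between 0.008 and 0.05 m and x of bush3 in the frame of nest_face between -0.009 and 0.009 m and z of bush3 in the frame of nest_face between 0.01 and 0.02 m and angle between the z axis of bush3 and the z axis of nest, either way round below 0.1 rad) or (horizontal distance between bush3 and tube_mouth below 0.01 m and z of bush3 in the frame of tube_mouth below -0.012 m and angle between the z axis of bush3 and the z axis of feeder, either way round below 0.25 rad and z of bush3 in the frame of follower below -0.008 m)) and ((y of bush4 in the frame of nest_face between 0.008 and 0.05 m and x of bush4 in the frame of nest_face between -0.009 and 0.009 m and z of bush4 in the frame of nest_face between 0.01 and 0.02 m and angle between the z axis of bush4 and the z axis of nest, either way round below 0.1 rad) or (horizontal distance between bush4 and tube_mouth below 0.01 m and z of bush4 in the frame of tube_mouth below -0.012 m and angle between the z axis of bush4 and the z axis of feeder, either way round below 0.25 rad and z of bush4 in the frame of follower below -0.008 m)) and ((y of bush5 in the frame of nest_face between 0.008 and 0.05 m and x of bush5 in the frame of nest_face between -0.009 and 0.009 m and z of bush5 in the frame of nest_face between 0.01 and 0.02 m and angle between the z axis of bush5 and the z axis of nest, either way round below 0.1 rad) or (horizontal distance between bush5 and tube_mouth below 0.01 m and z of bush5 in the frame of tube_mouth below -0.012 m and angle between the z axis of bush5 and the z axis of feeder, either way round below 0.25 rad and z of bush5 in the frame of follower below -0.008 m)) and horizontal distance between follower and tube_mouth below 0.009 m and z of follower in the frame of tube_mouth below -0.015 m and angle between follower's own z axis and vertical below 0.25 rad and linear speed of each of bush1, bush2, bush3, bush4, bush5, follower, nest below 0.03 m/s); the robot touches nothing.
It fails at once if the grease tin or the bottle is knocked over (angle between any of grease_tin, lube_bottle's own z axis and vertical above 0.6 rad).
It fails at once if the spacer is put into the tube (horizontal distance between spacer and tube_mouth below 0.015 m).
Of bush1, bush2, bush3, bush4, bush5 only 3 to 5 are there at a start; the rules pass over those that are not, and their reading is None.
At some moment in a run one of bush1, bush2, bush3, bush4, bush5 may be knocked a few centimetres aside while the robot is not near it.
It also fails if it takes over 210 s, if anything falls off the work surface, if the arm or the gripper's body presses on something with over 40 N, if the wrist force passes 120 N, or if a joint passes its speed limit or range.

## Robot

A 6-joint arm with a two-finger parallel gripper is mounted at the origin on the work surface. World frame = base frame: x ahead of the robot, y to its left, z up, the work surface at z = 0. Lengths are in m, angles in rad, forces in N, time in s.
With the tool pointing down it reaches from about 0.4 to 0.825 m from the base axis. Payload 7 kg.
Tool frame: the origin (TCP) lies on the centre line of the jaws, within the pads' length; the fingertips stand tip_reach ahead of it and the grasp point (between the pads) is the TCP (tip_reach is the distance from the TCP to the fingertips, in m); z points along the fingers, y is the line along which they close (so a half turn about z gives the same grasp; the last joint's range is limited). The gripper opens to 88 mm and grips with 3 to 60 N. Pads are 19 mm wide; open, the fingers measure 130 mm over their backs; the gripper's body (78 mm by 193 mm) begins 47 mm behind the grasp point.
Start: joints at [1.592, 0.359, 0.012, 0, -1.224, -0.288], TCP at [0.178, 0.651, 0.246] pointing down, gripper open.
Joint ranges: [-3.07, 3.07], [-1.43, 2.12], [-1.02, 1.25], [-3.03, 1.67], [-3.05, -0], [-3.03, 3.03]. Speed limits (rad/s): [2.39, 2.39, 3.01, 3.14, 3.14, 3.14].

## Interface

Orientations are given as [roll, pitch, yaw] about the fixed x, y, z axes, in that order (R = Rz(yaw) Ry(pitch) Rx(roll)).
In Python, from station import get_state, grab_frame, calibration, job_done, find_in, mark_of, tip_reach gives the robot as it stands.
- The arm moves only by the shell command python3 -m handwheel 'ROWS' [OPENING] [FORCE]. ROWS is JSON, a list of rows, each an object with "delta_pos": the shift along the world's x, y, z in units of 30 mm (1.0 is 30 mm), a list of three; "dr": the turn, a rotation vector about the world's x, y, z in degrees, a list of three. In form: [{"delta_pos": [tx, ty, tz], "dr": [rx, ry, rz]}, ...]. A call has 1 to 10 rows; each row shifts and turns the commanded pose from where the row before left it; what a row does not reach is not made up. A row lasts 1/10 s, in which the tool goes at most 50 mm and 8.59 degrees, less where a joint would pass 70% of its speed; a pose out of reach is approached as far as the arm can. A call is refused whole if a number of a shift passes 1 or a number of a turn 8.59, either way. A call with a gripper value outside its range is refused whole. OPENING is the closure, from -1 (fully open) to 1 (shut), set as the call begins (- or left out, the last holds). The fingers move at their own pace and stop on an object; FORCE is the grip in N (left out, the last holds). Time passes only in rows, so rows that do not move let the fingers close. It gives the time, the measured TCP pose, the force, the opening and the grip force at its end, in the units of the state.
- get_state(): the state, without advancing time (a new reading comes with each control period).
- grab_frame(name): name is "scene" or "top" or "wrist"; returns the picture (480x640x3 uint8, red, green, blue); there is no depth.
- calibration(name): a dict with "fx", "fy", "cx", "cy" (pixels), "extrinsics" (4x4, takes a point from world to camera coordinates). Camera axes: x right, y down, z forward; pixel columns grow to the right and rows downward; lengths in m; the calibration is good to about 2 mm. The wrist camera is an equidistant fisheye: a pixel r from the principal point sees the ray r / f radians off the axis. A picture is of the moment at which its call begins: read the wrist's pose just before it. calibration takes no time and is no camera call; for the wrist camera it gives the pose at the moment of the call.
- job_done(): hands the job in; it is judged then, once.
Trained networks look in the newest picture that a camera, given by its name, has taken for a name from the list of things; names that differ only in an ending like _2 or _b are one class to them, and where a whole thing is asked for, a point or a joint stands for the part that bears it (a point fixed in the world has none). Each returns a list of dicts, best first, with "conf" (0 to 1); they miss things now and then, are a little off and sometimes report something else, mostly with a low value. They report only what shows in the picture. A call takes as long as a camera call. They do not tell look-alikes from the thing itself.
- find_in(camera, query): "location" ([column, row] in pixels, amid what is visible of it).
- mark_of(camera, query): "location" ([column, row] in pixels: a listed point, or the origin of a listed thing).
The state is a dict: "t": time; "q": joint angles; "qd": joint speeds; "joint_efforts": joint torques, N m; "eef_pos": TCP position; "ee_rot": TCP orientation; "force": force on the tool from outside, world axes, zero at the start; "moment": the same for the moment, N m; "width": finger opening in m; "gripper_force": force on a finger pad.
Only numpy, scipy, OpenCV 4.12 (cv2) and the standard library are available. Lean on these libraries where they do the work, as an engineer would, in place of code of your own. Each camera call takes 0.05 s, during which the arm holds its last target. There are 200 camera calls.

## Working session

There is one attempt and no reset: what is moved stays moved. The work goes in short steps, Python scripts to look and compute and a shell command to move; the robot and the scene stay as the last step left them, time stands still between calls to the robot, and variables do not carry over. Pictures are saved under pics/ and viewed, at most 14 in all, crops included, and the job is handed in when it is done.

```bash
ls; mkdir -p pics; cat > h.py <<'E'
import numpy as np, cv2
from station import *
def save(cam,name):
    im=grab_frame(cam); cv2.imwrite(f'pics/{name}.png',im[:,:,::-1]); return im
def ray(cam,px,c=None):
    c=c or calibration(cam); E=np.array(c['extrinsics']); 
    a=(px[0]-c['cx'])/c['fx']; b=(px[1]-c['cy'])/c['fy']
    if cam=='wrist':
        r=np.hypot(a,b); d=np.array([a/r*np.sin(r),b/r*np.sin(r),np.cos(r)]) if r>1e-9 else np.array([0,0,1.])
    else: d=np.array([a,b,1.])
    R=E[:3,:3]; return -R.T@E[:3,3], R.T@d
def at(cam,px,z,c=None):
    o,d=ray(cam,px,c); return o+d*(z-o[2])/d[2]
def proj(cam,p,c=None):
    c=c or calibration(cam); E=np.array(c['extrinsics']); q=E[:3,:3]@np.array(p)+E[:3,3]
    if cam=='wrist':
        r=np.hypot(q[0],q[1]); t=np.arctan2(r,q[2]); return c['cx']+c['fx']*t*q[0]/r, c['cy']+c['fy']*t*q[1]/r
    return c['cx']+c['fx']*q[0]/q[2], c['cy']+c['fy']*q[1]/q[2]
def meet(o1,d1,o2,d2):
    A=np.stack([d1,-d2],1); s=np.linalg.lstsq(A,o2-o1,rcond=None)[0]
    p,q=o1+s[0]*d1,o2+s[1]*d2; return (p+q)/2, np.linalg.norm(p-q)
E
cat > l.py <<'E'
from h import *
s=get_state(); print({k:np.round(v,3).tolist() for k,v in s.items()}, tip_reach if not callable(tip_reach) else tip_reach())
for cam in ('scene','top'):
    save(cam,cam+'0')
    c=calibration(cam); E=np.array(c['extrinsics']); print(cam,c['fx'],'pos',(-E[:3,:3].T@E[:3,3]).round(3),'z',E[2,:3].round(2))
H={'tube_mouth':.217,'track_end':.031,'slide_knob':.0845,'nest':0,'nest_face':.03,'follower':0,'spacer':0,'grease_tin':0,'lube_bottle':0,'bush1':.015,'feeder':0}
for q,z in H.items():
    for cam in ('top','scene'):
        for r in mark_of(cam,q)[:8]:
            if r['conf']>.2: print(q,cam,np.round(r['conf'],2),np.round(r['location'],1),at(cam,r['location'],z).round(4))
E
python3 l.py
```

```text
pics
{'t': 0.0, 'q': [1.592, 0.359, 0.011, -0.0, -1.224, -0.288], 'qd': [0.001, -0.0, 0.001, 0.001, -0.001, 0.001], 'joint_efforts': [0.001, -58.271, 29.305, 6.997, 0.007, -0.0], 'eef_pos': [0.178, 0.651, 0.245], 'ee_rot': [3.14, -0.0, -0.267], 'force': [-0.101, 0.895, 0.066], 'moment': [-0.071, -0.029, 0.028], 'gripper_force': 0.0, 'width': 0.088} 0.019
scene 545.8701597471878 pos [ 0.935 -0.694  0.8  ] z [-0.4   0.63 -0.66]
top 482.4333162180512 pos [ 0.4   -0.105  1.011] z [ 0.18  0.   -0.98]
tube_mouth top 0.58 [276.5 212.5] [ 0.5956 -0.028   0.217 ]
tube_mouth scene 0.82 [361.4 200.1] [ 0.592  -0.0092  0.217 ]
track_end top 0.92 [273.3 226.3] [ 0.6121 -0.0029  0.031 ]
track_end top 0.52 [281.  231.1] [ 0.6014 -0.0188  0.031 ]
track_end scene 0.76 [366.9 275.5] [0.6097 0.     0.031 ]
slide_knob top 0.94 [349.2 231.6] [ 0.5854 -0.157   0.0845]
slide_knob top 0.47 [349.8 302.6] [ 0.4475 -0.1528  0.0845]
slide_knob scene 0.72 [313.4 300.6] [ 0.582  -0.1525  0.0845]
slide_knob scene 0.71 [402.8 246.9] [0.6544 0.0576 0.0845]
slide_knob scene 0.57 [336.1 216.3] [0.4961 0.0702 0.0845]
n
[... 970 characters left out ...]
4] [0.458 0.258 0.   ]
grease_tin scene 0.86 [173.  409.6] [ 0.4735 -0.4121  0.    ]
lube_bottle top 0.71 [461.  219.8] [ 0.6209 -0.4019  0.    ]
lube_bottle scene 0.97 [240.5 448.7] [ 0.6093 -0.4067  0.    ]
bush1 top 0.79 [149.5 307.9] [0.4522 0.2547 0.015 ]
bush1 top 0.72 [313.9 306.5] [ 0.4452 -0.0826  0.015 ]
bush1 top 0.7 [231.3 298.7] [0.4661 0.0868 0.015 ]
bush1 scene 0.75 [329.2 234.7] [0.4733 0.0816 0.015 ]
bush1 scene 0.75 [315.7 302.4] [ 0.554  -0.1014  0.015 ]
bush1 scene 0.7 [362.4 190.7] [0.4575 0.262  0.015 ]
bush1 scene 0.6 [271.8 277.3] [ 0.4429 -0.0912  0.015 ]
feeder top 0.95 [282.5 233.4] [ 0.6027 -0.0192  0.    ]
feeder scene 0.79 [355.7 294.9] [ 0.6034 -0.0314 -0.    ]
```

View pics/top0.png

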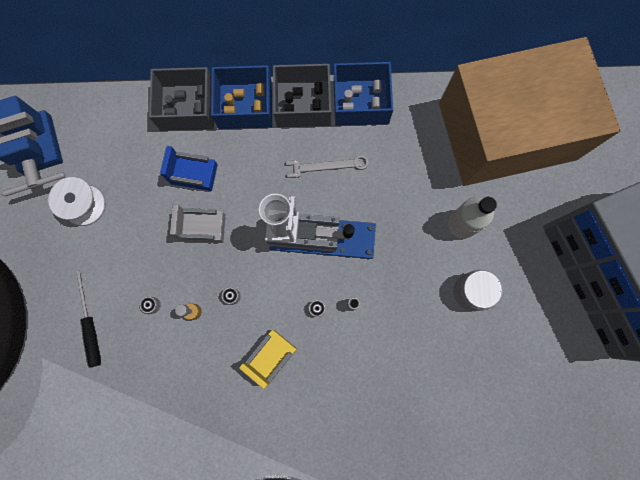

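View pics/scene0.png

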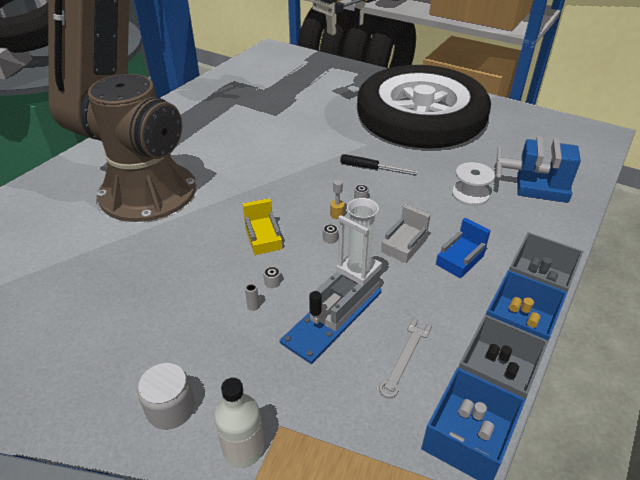

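The top picture shows three bushes at (148,305), (230,296) and (317,308), the spacer at (354,303) and the follower at (188,312). The feeder's tube mouth is at (277,210) and its knob at (349,231). Three things could be the nest: grey (197,225), blue (189,169) and yellow (268,358). The grey steel one fits, since the coloured ones are look-alikes. I'll move closer and confirm with a crop.

```bash
R='x'; python3 -m handwheel '[{"delta_pos":[0.62,-0.9,0.3],"dr":[0,0,-3.75]},{"delta_pos":[0.62,-0.9,0.3],"dr":[0,0,-3.75]},{"delta_pos":[0.62,-0.9,0.3],"dr":[0,0,-3.75]},{"delta_pos":[0.62,-0.9,0.3],"dr":[0,0,-3.75]},{"delta_pos":[0.62,-0.9,0.3],"dr":[0,0,-3.75]},{"delta_pos":[0.62,-0.9,0.3],"dr":[0,0,-3.75]},{"delta_pos":[0.62,-0.9,0.3],"dr":[0,0,-3.75]},{"delta_pos":[0.62,-0.9,0.3],"dr":[0,0,-3.75]},{"delta_pos":[0.62,-0.9,0.3],"dr":[0,0,-3.75]},{"delta_pos":[0.62,-0.9,0.3],"dr":[0,0,-3.75]}]' -1
python3 -m handwheel '[{"delta_pos":[0.62,-0.9,0.2],"dr":[0,0,-3.75]},{"delta_pos":[0.62,-0.9,0.2],"dr":[0,0,-3.75]},{"delta_pos":[0.62,-0.9,0.2],"dr":[0,0,-3.75]},{"delta_pos":[0.62,-0.9,0.2],"dr":[0,0,-3.75]},{"delta_pos":[0.62,-0.9,0.2],"dr":[0,0,-3.75]},{"delta_pos":[0.62,-0.9,0.2],"dr":[0,0,-3.75]},{"delta_pos":[0.62,-0.9,0.2],"dr":[0,0,-3.75]},{"delta_pos":[0.62,-0.9,0.2],"dr":[0,0,-3.75]},{"delta_pos":[0.62,-0.9,0.2],"dr":[0,0,-3.75]},{"delta_pos":[0,0,0],"dr":[0,0,0]}]'
cat > w.py <<'E'
from h import *
import sys
s=get_state(); print(s['eef_pos'],s['ee_rot']); c=calibration('wrist'); E=np.array(c['extrinsics']); print('cam',(-E[:3,:3].T@E[:3,3]).round(3),E[:3,:3].round(2).tolist(),c['fx'])
save('wrist',sys.argv[1])
H={'tube_mouth':.217,'track_end':.031,'slide_knob':.0845,'nest':0,'nest_face':.03,'follower':0,'spacer':0,'bush1':.015,'feeder':0}
for q,z in H.items():
    for r in mark_of('wrist',q)[:8]:
        if r['conf']>.2: print(q,np.round(r['conf'],2),np.round(r['location'],1),at('wrist',r['location'],z,c).round(4))
E
python3 w.py w1
```

```text
t: 2.2
eef_pos: [0.3645, 0.3798, 0.3362]
ee_rot: [-3.141, 0.0, -0.924]
force: [0.4, 0.3, 0.3]
width: 0.0873
gripper_force: 0.0
t: 3.2
eef_pos: [0.533, 0.1356, 0.3902]
ee_rot: [-3.141, -0.0, -1.516]
force: [0.1, -0.2, 0.2]
width: 0.0876
gripper_force: 0.0
[0.53301492 0.13556248 0.39017947] [-3.14063402e+00 -4.65501904e-04 -1.51551815e+00]
cam [0.536 0.07  0.53 ] [[-1.0, -0.06, -0.0], [-0.05, 0.97, 0.25], [-0.01, 0.25, -0.97]] 371.64829954431775
tube_mouth 0.62 [246.8  36.2] [ 0.601  -0.0254  0.217 ]
track_end 0.96 [267.4  97.3] [0.606  0.0047 0.031 ]
nest 0.97 [179.8 211.4] [0.7387 0.1714 0.    ]
nest 0.82 [255.3 200.3] [0.6214 0.1501 0.    ]
nest 0.7 [450.6 115.4] [0.3438 0.0051 0.    ]
nest_face 0.97 [256.2 170.9] [0.6166 0.1051 0.03  ]
nest_face 0.97 [178.5 186.3] [0.7289 0.1296 0.03  ]
nest_face 0.75 [435.4  90.6] [ 0.3791 -0.0233  0.03  ]
follower 0.88 [377.9 216.5] [0.4418 0.1639 0.    ]
bush1 0.72 [363.5 163.2] [0.4708 0.0874 0.015 ]
bush1 0.7 [392.7  41.3] [ 0.4396 -0.0911  0.015 ]
bush1 0.57 [366.2 278.4] [0.4528 0.2551 0.015 ]
feeder 0.56 [270.2  77.8] [ 0.6081 -0.0281  0.    ]
```

View pics/w1.png

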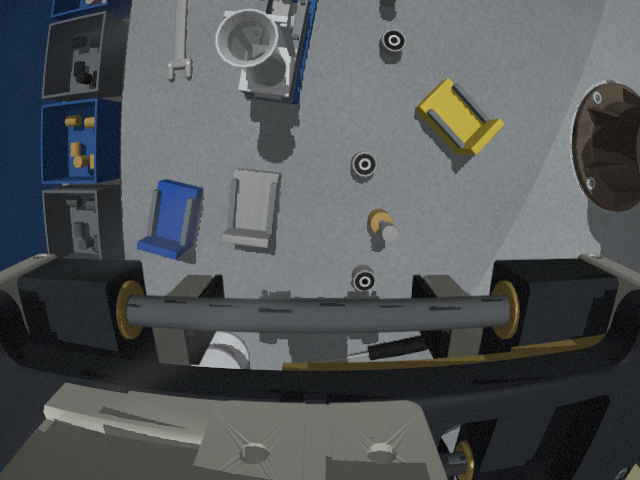

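The wrist view shows the grey nest at (253,208), the blue look-alike at (175,215) and the yellow one at (462,120). Next I'll look from over the feeder.

```bash
python3 -m handwheel '[{"delta_pos":[0.5,-0.9,0.2],"dr":[0,0,-3]},{"delta_pos":[0.5,-0.9,0.2],"dr":[0,0,-3]},{"delta_pos":[0.5,-0.9,0.2],"dr":[0,0,0]},{"delta_pos":[0.5,-0.9,0.2],"dr":[0,0,0]},{"delta_pos":[0,0,0],"dr":[0,0,0]}]' -1
python3 w.py w2
```

```text
t: 4.2
eef_pos: [0.5927, 0.0279, 0.4138]
ee_rot: [-3.141, -0.001, -1.617]
force: [0.5, 0.5, -0.2]
width: 0.0874
gripper_force: 0.0
[0.59267459 0.0278964  0.41378919] [-3.14120959e+00 -7.58976277e-04 -1.61721520e+00]
cam [ 0.589 -0.038  0.554] [[-1.0, 0.05, 0.0], [0.04, 0.97, 0.25], [0.01, 0.25, -0.97]] 371.64829954431775
tube_mouth 0.56 [303.4 163.6] [ 0.6017 -0.0239  0.217 ]
track_end 0.91 [304.8 179.8] [0.6081 0.0067 0.031 ]
slide_knob 0.7 [316.4  54.7] [ 0.5842 -0.1575  0.0845]
nest 0.77 [231.2 284.5] [0.7378 0.1706 0.    ]
nest 0.76 [302.6 271.4] [0.6203 0.1524 0.    ]
nest 0.72 [474.7 180. ] [0.3417 0.0159 0.    ]
nest_face 0.94 [458.9 158.6] [ 0.3813 -0.0188  0.03  ]
nest_face 0.69 [229.9 263.9] [0.7278 0.1261 0.03  ]
nest_face 0.61 [302.1 248.6] [0.6173 0.1069 0.03  ]
follower 0.64 [411.8 275.7] [0.445  0.1689 0.    ]
follower 0.41 [301.2 249.3] [0.6204 0.1162 0.    ]
spacer 0.84 [410.6  61.4] [ 0.4422 -0.168   0.    ]
bush1 0.77 [396.4 229.2] [0.4748 0.0873 0.015 ]
bush1 0.75 [414.2 111.2] [ 0.4447 -0.0886  0.015 ]
bush1 0.7 [409.5 324.8] [0.4489 0.2502 0.015 ]
feeder 0.67 [306.2 157.2] [ 0.6055 -0.0243  0.    ]
```

View pics/w2.png

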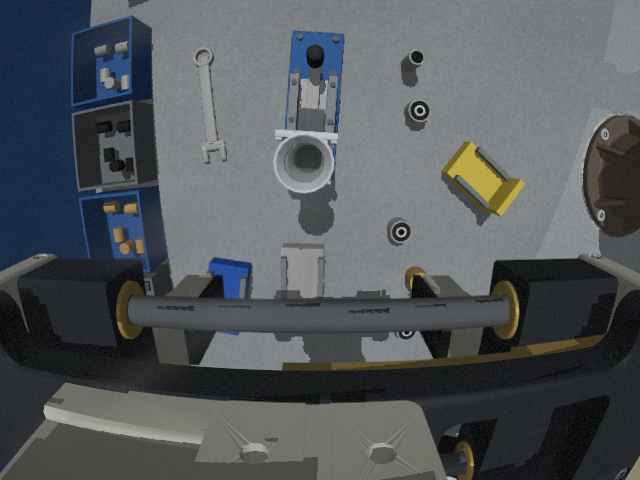

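```bash
cat > f.py <<'E'
from h import *
im=cv2.imread('pics/w2.png'); c=calibration('wrist')
hsv=cv2.cvtColor(im,cv2.COLOR_BGR2HSV); m=((hsv[...,0]>100)&(hsv[...,0]<130)&(hsv[...,1]>120)&(hsv[...,2]>60)).astype(np.uint8)
m[:, :270]=0; m[:,370:]=0; m[230:]=0
L=[];R=[]
for r in range(45,125,4):
    xs=np.nonzero(m[r])[0]
    if len(xs): L.append(at('wrist',(xs[0]-.5,r),.012,c)[:2]); R.append(at('wrist',(xs[-1]+.5,r),.012,c)[:2])
T=[]
for x in range(298,340,4):
    ys=np.nonzero(m[:,x])[0]; T.append(at('wrist',(x,ys[0]-.5),.012,c)[:2])
for n,P in (('L',L),('R',R),('T',T)):
    P=np.array(P); v=cv2.fitLine(P.astype(np.float32),cv2.DIST_HUBER,0,1e-4,1e-4).ravel(); print(n,v.round(4),np.abs((P-v[2:])@[-v[1],v[0]]).max())
    if n!='T': print(np.round(P[[0,-1]],4))
    globals()['v'+n]=v
# knob top and rim
y=vR[:2]*np.sign(vR[1]); x=np.array([y[1],-y[0]])
print('ydir',y,'yaw',np.arctan2(-y[0],y[1]))
a=vL[2:]@x; b=vR[2:]@x; t=vT[2:]@y; print('width',a-b); ctr=x*(a+b)/2+y*(t+.190); print('feeder origin',ctr,'mouth row/col',proj('wrist',[*ctr,.217],c),'knob-if-back top',proj('wrist',[*(ctr-.169*y),.107],c),'track_end',ctr+.03*y)
cv2.imwrite('pics/c1.png',cv2.resize(im[20:320,200:450],None,fx=2.4,fy=2,interpolation=2)) if 0 else cv2.imwrite('pics/c1.png',cv2.resize(im[10:320,220:440],None,fx=1.9,fy=1.9,interpolation=cv2.INTER_CUBIC))
E
python3 f.py
```

```text
L [ 0.07   -0.9975  0.6167 -0.129 ] 0.05866023149467148
[[ 0.618  -0.19  ]
 [ 0.6312 -0.0759]]
R [ 0.1107  0.9939  0.5489 -0.1411] 0.0009577268631502815
[[ 0.5442 -0.1869]
 [ 0.5565 -0.0725]]
T [ 0.9933 -0.1159  0.577  -0.209 ] 0.0009678787007950554
ydir [0.11073312 0.9938502 ] yaw -0.11096068
width 0.0660795
feeder origin [ 0.59566206 -0.01988352] mouth row/col (np.float64(308.63761442315354), np.float64(164.5398961625047)) knob-if-back top (np.float64(320.4436891195731), np.float64(24.64311984359236)) track_end [0.59898406 0.00993198]
```

View pics/c1.png

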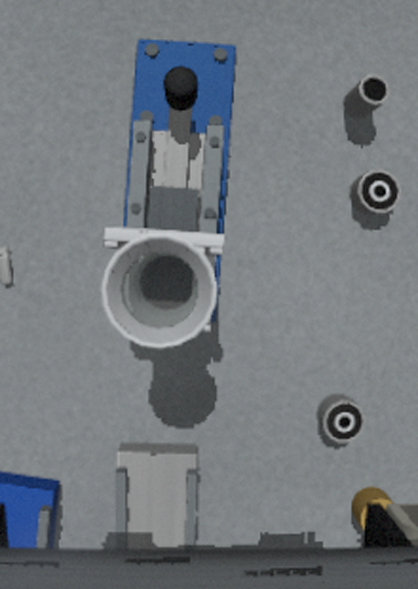

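The crop shows the feeder bed's end corners, the tube rim centred near wrist pixel (304,164), the knob between its stops, and the grey nest below. I take the feeder origin as about (0.600, -0.022) with yaw about -0.113. The slide comes first.

```bash
python3 -m handwheel '[{"delta_pos":[-0.04,-0.88,0],"dr":[0,0,-3.7]},{"delta_pos":[-0.04,-0.88,0],"dr":[0,0,0]},{"delta_pos":[-0.04,-0.88,0],"dr":[0,0,0]},{"delta_pos":[-0.04,-0.88,0],"dr":[0,0,0]},{"delta_pos":[-0.04,-0.88,0],"dr":[0,0,0]},{"delta_pos":[-0.04,-0.88,0],"dr":[0,0,0]},{"delta_pos":[-0.04,-0.88,0],"dr":[0,0,0]},{"delta_pos":[0,0,-1],"dr":[0,0,0]},{"delta_pos":[0,0,-1],"dr":[0,0,0]},{"delta_pos":[0,0,-1],"dr":[0,0,0]}]' -1
python3 -m handwheel '[{"delta_pos":[0,0,-1],"dr":[0,0,0]},{"delta_pos":[0,0,-1],"dr":[0,0,0]},{"delta_pos":[0,0,-1],"dr":[0,0,0]},{"delta_pos":[0,0,0],"dr":[0,0,0]},{"delta_pos":[0,0,0],"dr":[0,0,0]}]'
python3 - <<'E'
from h import *
s=get_state();print(s['eef_pos'],s['ee_rot'])
c=calibration('wrist'); grab_frame('wrist')
for q,z in (('slide_knob',.0845),('tube_mouth',.217),('feeder',0)):
    for r in mark_of('wrist',q)[:2]: print(q,r['conf'],r['location'],at('wrist',r['location'],z,c))
E
```

```text
t: 5.7
eef_pos: [0.5828, -0.1548, 0.3227]
ee_rot: [-3.141, 0.0, -1.68]
force: [1.1, -0.8, -0.6]
width: 0.0879
gripper_force: 0.0
t: 6.2
eef_pos: [0.5832, -0.1547, 0.2342]
ee_rot: [3.141, -0.001, -1.679]
force: [0.4, 0.4, 0.9]
width: 0.0878
gripper_force: 0.0
[ 0.58320439 -0.15472321  0.23419175] [ 3.14122111e+00 -7.05665194e-04 -1.67905471e+00]
slide_knob 0.78 [313.3, 229.2] [ 0.58500287 -0.15618421  0.0845    ]
feeder 0.96 [309.6, 326.8] [ 0.60436571 -0.02641981  0.        ]
```

```bash
python3 -m handwheel '[{"delta_pos":[0.06,-0.05,-0.95],"dr":[0,0,0]},{"delta_pos":[0,0,-0.95],"dr":[0,0,0]},{"delta_pos":[0,0,-0.95],"dr":[0,0,0]},{"delta_pos":[0,0,-0.95],"dr":[0,0,0]},{"delta_pos":[0,0,-0.95],"dr":[0,0,0]},{"delta_pos":[0,0,0],"dr":[0,0,0]}]' -1
python3 -m handwheel '[{"delta_pos":[0,0,0],"dr":[0,0,0]},{"delta_pos":[0,0,0],"dr":[0,0,0]},{"delta_pos":[0,0,0],"dr":[0,0,0]},{"delta_pos":[0,0,0],"dr":[0,0,0]},{"delta_pos":[0,0,0],"dr":[0,0,0]},{"delta_pos":[0,0,0],"dr":[0,0,0]}]' 1 20
python3 -m handwheel '[{"delta_pos":[-0.02,-0.2,0],"dr":[0,0,0]},{"delta_pos":[-0.02,-0.2,0],"dr":[0,0,0]},{"delta_pos":[-0.02,-0.2,0],"dr":[0,0,0]},{"delta_pos":[-0.02,-0.2,0],"dr":[0,0,0]},{"delta_pos":[0,0,0],"dr":[0,0,0]}]'
python3 -m handwheel '[{"delta_pos":[-0.02,-0.1,0],"dr":[0,0,0]},{"delta_pos":[-0.01,-0.1,0],"dr":[0,0,0]},{"delta_pos":[0,0,0],"dr":[0,0,0]},{"delta_pos":[0,0,0],"dr":[0,0,0]}]'
```

```text
t: 7.0
eef_pos: [0.5829, -0.1561, 0.0884]
ee_rot: [3.137, -0.0, -1.68]
force: [0.2, 0.0, 0.2]
width: 0.088
gripper_force: 0.0
t: 7.6
eef_pos: [0.5849, -0.1562, 0.0914]
ee_rot: [-3.141, 0.0, -1.68]
force: [-0.0, 0.1, 0.6]
width: 0.0456
gripper_force: 0.0
t: 8.1
eef_pos: [0.5821, -0.1812, 0.0909]
ee_rot: [3.141, -0.0, -1.681]
force: [-0.6, 0.3, 0.0]
width: 0.0054
gripper_force: 0.0
t: 8.5
eef_pos: [0.5815, -0.1862, 0.0911]
ee_rot: [3.142, 0.0, -1.68]
force: [0.7, -0.7, 0.8]
width: 0.0005
gripper_force: 0.0
```

```bash
python3 - <<'E'
from h import *
s=get_state()
c=calibration('wrist'); im=save('wrist','w3'); save('scene','s3')
for cam,k in (('wrist',c),('scene',None)):
    for r in mark_of(cam,'slide_knob')[:3]: print(cam,r['conf'],r['location'],at(cam,r['location'],.0845,k))
s=cv2.imread('pics/s3.png')[220:400,220:420]
cv2.imwrite('pics/c3.png',np.hstack([cv2.resize(s,None,fx=2,fy=2),cv2.resize(cv2.imread('pics/w3.png')[60:300,200:440],None,fx=1.5,fy=1.5)]))
E
```

```text
wrist 0.37 [309.8, 363.1] [ 0.58706602 -0.15655232  0.0845    ]
scene 0.52 [314.9, 301.1] [ 0.58483108 -0.15205961  0.0845    ]
```

View pics/c3.png

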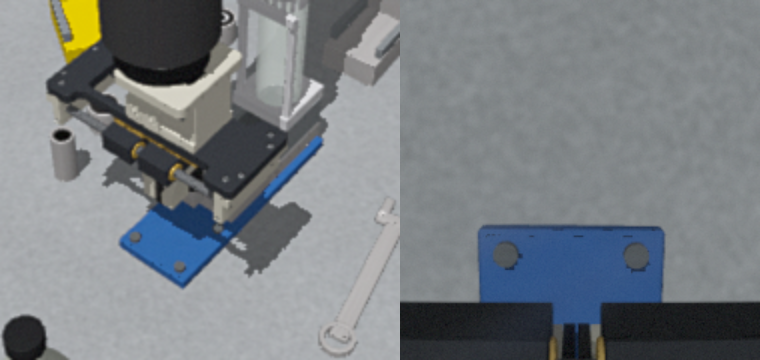

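The crop shows the closed fingers behind the knob. I pulled back before they had shut. I'll open, return and wait longer for the close.

```bash
python3 -m handwheel '[{"delta_pos":[0,0,0],"dr":[0,0,0]},{"delta_pos":[0,0,0],"dr":[0,0,0]},{"delta_pos":[0,0,0],"dr":[0,0,0]},{"delta_pos":[0,0,0],"dr":[0,0,0]},{"delta_pos":[0,0,0],"dr":[0,0,0]},{"delta_pos":[0,0,0],"dr":[0,0,0]},{"delta_pos":[0,0,0],"dr":[0,0,0]},{"delta_pos":[0,0,0],"dr":[0,0,0]},{"delta_pos":[0.05,0.5,0],"dr":[0,0,0]},{"delta_pos":[0.07,0.5,0],"dr":[0,0,0]}]' -0.1
python3 -m handwheel '[{"delta_pos":[0,0,0],"dr":[0,0,0]},{"delta_pos":[0,0,0],"dr":[0,0,0]},{"delta_pos":[0,0,0],"dr":[0,0,0]},{"delta_pos":[0,0,0],"dr":[0,0,0]},{"delta_pos":[0,0,0],"dr":[0,0,0]},{"delta_pos":[0,0,0],"dr":[0,0,0]},{"delta_pos":[0,0,0],"dr":[0,0,0]},{"delta_pos":[0,0,0],"dr":[0,0,0]}]' 1 20
```

```text
t: 9.7
eef_pos: [0.585, -0.1556, 0.091]
ee_rot: [3.142, 0.0, -1.681]
force: [0.8, 0.4, 0.2]
width: 0.0482
gripper_force: 0.0
t: 10.5
eef_pos: [0.5875, -0.1563, 0.0913]
ee_rot: [-3.137, 0.0, -1.68]
force: [7.3, -0.6, -5.8]
width: 0.0216
gripper_force: 20.0
```

```bash
python3 -m handwheel '[{"delta_pos":[-0.02,-0.2,0],"dr":[0,0,0]},{"delta_pos":[-0.02,-0.2,0],"dr":[0,0,0]},{"delta_pos":[-0.02,-0.2,0],"dr":[0,0,0]},{"delta_pos":[-0.02,-0.2,0],"dr":[0,0,0]},{"delta_pos":[0,0,0],"dr":[0,0,0]}]'
python3 -m handwheel '[{"delta_pos":[-0.02,-0.15,0],"dr":[0,0,0]},{"delta_pos":[-0.01,-0.1,0],"dr":[0,0,0]},{"delta_pos":[0,-0.05,0],"dr":[0,0,0]},{"delta_pos":[0,0,0],"dr":[0,0,0]}]'
```

```text
t: 11.0
eef_pos: [0.5846, -0.1811, 0.0913]
ee_rot: [-3.138, -0.0, -1.68]
force: [6.2, -3.0, -5.0]
width: 0.0216
gripper_force: 20.0
t: 11.4
eef_pos: [0.5835, -0.1896, 0.0913]
ee_rot: [-3.138, 0.0, -1.68]
force: [5.5, 0.1, -3.9]
width: 0.0215
gripper_force: 20.0
```

```bash
for i in 1; do python3 -m handwheel '[{"delta_pos":[-0.01,-0.08,0],"dr":[0,0,0]},{"delta_pos":[0,0,0],"dr":[0,0,0]}]'; done; python3 -m handwheel '[{"delta_pos":[-0.01,-0.08,0],"dr":[0,0,0]},{"delta_pos":[0,0,0],"dr":[0,0,0]}]'
```

```text
t: 11.6
eef_pos: [0.5833, -0.1919, 0.0913]
ee_rot: [-3.138, 0.0, -1.68]
force: [6.0, 0.3, -3.6]
width: 0.0214
gripper_force: 20.0
t: 11.8
eef_pos: [0.5831, -0.1938, 0.0913]
ee_rot: [-3.138, 0.001, -1.68]
force: [5.7, 2.5, -3.9]
width: 0.0216
gripper_force: 20.0
```

```bash
python3 -m handwheel '[{"delta_pos":[-0.01,-0.08,0],"dr":[0,0,0]},{"delta_pos":[0,0,0],"dr":[0,0,0]}]'; python3 -m handwheel '[{"delta_pos":[-0.01,-0.08,0],"dr":[0,0,0]},{"delta_pos":[0,0,0],"dr":[0,0,0]}]'
python3 - <<'E'
from h import *
grab_frame('top'); grab_frame('scene')
for cam in ('top','scene'):
    for r in mark_of(cam,'slide_knob')[:3]: print(cam,r['conf'],r['location'],at(cam,r['location'],.0845))
E
```

```text
t: 12.0
eef_pos: [0.5831, -0.194, 0.0912]
ee_rot: [-3.138, 0.003, -1.68]
force: [5.8, 15.3, 0.1]
width: 0.0216
gripper_force: 20.0
t: 12.2
eef_pos: [0.583, -0.1948, 0.0911]
ee_rot: [-3.137, 0.005, -1.679]
force: [5.7, 24.3, 2.2]
width: 0.0216
gripper_force: 20.0
scene 0.75 [302.4, 316.1] [ 0.58505828 -0.19230493  0.0845    ]
scene 0.3 [253.2, 305.0] [ 0.49841838 -0.21665168  0.0845    ]
```

The stop is reached at TCP y of about -0.194, with 24 N building up. That puts the feeder origin at about (0.602, -0.026). I'll back off slightly, release, rise, and half-turn over to the nest.

```bash
python3 -m handwheel '[{"delta_pos":[0,0.1,0],"dr":[0,0,0]},{"delta_pos":[0,0.08,0],"dr":[0,0,0]},{"delta_pos":[0,0,0],"dr":[0,0,0]}]'
python3 -m handwheel '[{"delta_pos":[0,0,0],"dr":[0,0,0]},{"delta_pos":[0,0,0],"dr":[0,0,0]},{"delta_pos":[0,0,1],"dr":[0,0,0]},{"delta_pos":[0,0,1],"dr":[0,0,0]},{"delta_pos":[0,0,1],"dr":[0,0,0]},{"delta_pos":[0,0,1],"dr":[0,0,0]},{"delta_pos":[0,0,1],"dr":[0,0,0]},{"delta_pos":[0,0,1],"dr":[0,0,0]},{"delta_pos":[0,0,1],"dr":[0,0,0]},{"delta_pos":[0,0,1],"dr":[0,0,0]}]' -1
python3 -m handwheel '[{"delta_pos":[0.06,0.5,0],"dr":[0,0,8.58]},{"delta_pos":[0.06,0.5,0],"dr":[0,0,8.58]},{"delta_pos":[0.06,0.5,0],"dr":[0,0,8.58]},{"delta_pos":[0.06,0.5,0],"dr":[0,0,8.58]},{"delta_pos":[0.06,0.5,0],"dr":[0,0,8.58]},{"delta_pos":[0.06,0.5,0],"dr":[0,0,8.58]},{"delta_pos":[0.06,0.5,0],"dr":[0,0,8.58]},{"delta_pos":[0.06,0.5,0],"dr":[0,0,8.58]},{"delta_pos":[0.06,0.5,0],"dr":[0,0,8.58]},{"delta_pos":[0.06,0.5,0],"dr":[0,0,8.58]}]'
python3 -m handwheel '[{"delta_pos":[0.06,0.5,0],"dr":[0,0,8.58]},{"delta_pos":[0.06,0.5,0],"dr":[0,0,8.58]},{"delta_pos":[0.06,0.5,0],"dr":[0,0,8.58]},{"delta_pos":[0.06,0.5,0],"dr":[0,0,8.58]},{"delta_pos":[0.06,0.5,0],"dr":[0,0,8.58]},{"delta_pos":[0.06,0.5,0],"dr":[0,0,8.58]},{"delta_pos":[0.06,0.5,0],"dr":[0,0,8.58]},{"delta_pos":[0.06,0.5,0],"dr":[0,0,8.58]},{"delta_pos":[0.06,0.5,0],"dr":[0,0,8.4]},{"delta_pos":[0.06,0.5,0],"dr":[0,0,8.4]}]'
python3 -m handwheel '[{"delta_pos":[0,0,0],"dr":[0,0,8.4]},{"delta_pos":[0,0,0],"dr":[0,0,0]},{"delta_pos":[0,0,0],"dr":[0,0,0]}]'
python3 w.py w4;  python3 -c "
from station import *
grab_frame('top');print(get_state()['q']);print(mark_of('top','slide_knob')[:2])"
```

```text
t: 12.7
eef_pos: [0.5831, -0.1931, 0.0912]
ee_rot: [-3.137, 0.0, -1.679]
force: [7.4, 0.3, -6.0]
width: 0.0215
gripper_force: 20.0
t: 13.7
eef_pos: [0.5798, -0.1937, 0.3323]
ee_rot: [3.141, 0.0, -1.68]
force: [1.3, -0.8, -0.3]
width: 0.087
gripper_force: 0.0
t: 14.7
eef_pos: [0.5981, -0.0432, 0.331]
ee_rot: [3.141, 0.001, -0.177]
force: [0.7, -1.0, -0.2]
width: 0.0875
gripper_force: 0.0
t: 15.7
eef_pos: [0.6162, 0.1067, 0.3309]
ee_rot: [-3.141, 0.0, 1.315]
force: [0.5, -0.8, 1.0]
width: 0.0878
gripper_force: 0.0
t: 16.0
eef_pos: [0.6163, 0.1062, 0.331]
ee_rot: [-3.141, 0.0, 1.451]
force: [-0.2, 0.1, -0.2]
width: 0.0876
gripper_force: 0.0
[0.6163422  0.10616848 0.33098009] [-3.14118949e+00  3.03270782e-04  1.45092060e+00]
cam [0.623 0.172 0.471] [[0.99, -0.12, -0.0], [-0.11, -0.96, 0.25], [-0.03, -0.24, -0.97]] 371.64829954431775
track_end 0.56 [317.9 282.7] [0.6038 0.0069 0.031 ]
slide_knob 0.73 [180.6 170.2] [0.4735 0.1705 0.0845]
nest 0.76 [408.9 139.6] [0.7404 0.1718 0.    ]
nest 0.68 [145.4 291.3] [0.3476 0.0069 0.    ]
nest 0.62 [319.6 165.6] [0.623 0.15  0.   ]
nest_face 0.92 [318.  204.1] [0.6157 0.1058 0.03  ]
nest_face 0.76 [411.5 175.6] [0.7321 0.1281 0.03  ]
follower 0.88 [181.3 168.8] [0.442  0.1718 0.    ]
bush1 0.83 [182.3 105.7] [0.4606 0.252  0.015 ]
bush1 0.58 [206.6 231.7] [0.4679 0.0861 0.015 ]
feeder 0.65 [315.7 296.1] [ 0.5971 -0.024   0.    ]
feeder 0.3 [316.3 284.8] [ 0.5999 -0.0076  0.    ]
[ 4.82713259e-01  2.37412755e-01  3.45341635e-02 -1.15709359e-05
 -1.36789242e+00  2.54344478e+00]
[{'location': [370.9, 232.6], 'conf': 0.94}]
```

View pics/w4.png

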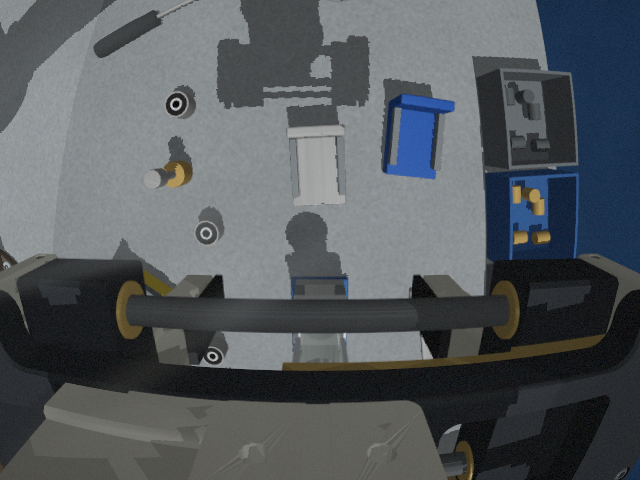

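The grey nest is at (318,165) and the blue one at (418,135), so the grey steel nest is confirmed. I'll grip it across its cheeks.

```bash
python3 -m handwheel '[{"delta_pos":[0.09,0.8,-0.95],"dr":[0,0,0]},{"delta_pos":[0.09,0.8,-0.95],"dr":[0,0,0]},{"delta_pos":[0,0,-1],"dr":[0,0,0]},{"delta_pos":[0,0,-1],"dr":[0,0,0]},{"delta_pos":[0,0,-1],"dr":[0,0,0]},{"delta_pos":[0,0,-1],"dr":[0,0,0]},{"delta_pos":[0,0,-1],"dr":[0,0,0]},{"delta_pos":[0,0,-1],"dr":[0,0,0]},{"delta_pos":[0,0,-1],"dr":[0,0,0]},{"delta_pos":[0,0,-0.8],"dr":[0,0,0]}]' -1
python3 -m handwheel '[{"delta_pos":[0,0,0],"dr":[0,0,0]},{"delta_pos":[0,0,0],"dr":[0,0,0]},{"delta_pos":[0,0,0],"dr":[0,0,0]},{"delta_pos":[0,0,0],"dr":[0,0,0]},{"delta_pos":[0,0,0],"dr":[0,0,0]},{"delta_pos":[0,0,0],"dr":[0,0,0]},{"delta_pos":[0,0,0],"dr":[0,0,0]}]' 1 25
python3 -c "
from h import *
s=get_state();print(s['eef_pos'],s['ee_rot'],s['q'][5])
grab_frame('top')
for q,z in (('slide_knob',.0845),('nest',0),('nest_face',.03),('track_end',.031)):
  for r in mark_of('top',q)[:2]: print(q,r['conf'],at('top',r['location'],z))"
```

```text
t: 17.6
eef_pos: [0.6215, 0.1543, 0.0383]
ee_rot: [-3.141, 0.001, 1.455]
force: [-0.3, 0.5, 0.8]
width: 0.088
gripper_force: 0.0
t: 18.3
eef_pos: [0.6225, 0.1551, 0.0418]
ee_rot: [3.14, -0.001, 1.456]
force: [-3.1, 1.4, 6.8]
width: 0.0621
gripper_force: 24.8
[0.62249146 0.15511447 0.04177142] [ 3.13988059e+00 -1.24217148e-03  1.45608945e+00] 2.4789395070064413
slide_knob 0.8 [ 0.58770136 -0.19406399  0.0845    ]
nest 0.85 [0.61698703 0.15003895 0.        ]
nest 0.73 [0.34931944 0.01075274 0.        ]
nest_face 0.77 [0.6172609  0.10422378 0.03      ]
nest_face 0.71 [ 0.38211131 -0.02688585  0.03      ]
track_end 0.73 [0.61539954 0.09900217 0.031     ]
track_end 0.71 [6.10915819e-01 2.87559641e-05 3.10000000e-02]
```

```bash
python3 -m handwheel '[{"delta_pos":[-0.035,-0.3,0],"dr":[0,0,0]},{"delta_pos":[-0.058,-0.5,0],"dr":[0,0,0]},{"delta_pos":[-0.058,-0.5,0],"dr":[0,0,0]},{"delta_pos":[-0.058,-0.5,0],"dr":[0,0,0]},{"delta_pos":[-0.058,-0.5,0],"dr":[0,0,0]},{"delta_pos":[-0.058,-0.5,0],"dr":[0,0,0]},{"delta_pos":[0,0,0],"dr":[0,0,0]}]'
python3 -m handwheel '[{"delta_pos":[-0.017,-0.15,0],"dr":[0,0,0]},{"delta_pos":[0,0,0],"dr":[0,0,0]}]'
python3 -m handwheel '[{"delta_pos":[-0.012,-0.1,0],"dr":[0,0,0]},{"delta_pos":[0,0,0],"dr":[0,0,0]}]'
python3 -m handwheel '[{"delta_pos":[-0.012,-0.1,0],"dr":[0,0,0]},{"delta_pos":[0,0,0],"dr":[0,0,0]}]'
```

```text
t: 19.25
eef_pos: [0.6138, 0.0698, 0.0418]
ee_rot: [3.138, -0.001, 1.455]
force: [4.1, -5.3, 4.9]
width: 0.0621
gripper_force: 24.7
t: 19.45
eef_pos: [0.6137, 0.0673, 0.0418]
ee_rot: [3.137, -0.002, 1.456]
force: [1.6, 2.2, 6.9]
width: 0.0622
gripper_force: 24.6
t: 19.65
eef_pos: [0.6136, 0.0652, 0.0418]
ee_rot: [3.137, -0.003, 1.456]
force: [2.2, 6.1, 6.4]
width: 0.0621
gripper_force: 24.6
t: 19.85
eef_pos: [0.6133, 0.0624, 0.0418]
ee_rot: [3.137, -0.003, 1.457]
force: [1.5, 7.5, 7.1]
width: 0.0625
gripper_force: 24.6
```

```bash
python3 -m handwheel '[{"delta_pos":[-0.012,-0.1,0],"dr":[0,0,0]},{"delta_pos":[0,0,0],"dr":[0,0,0]}]'
python3 -m handwheel '[{"delta_pos":[-0.008,-0.07,0],"dr":[0,0,0]},{"delta_pos":[0,0,0],"dr":[0,0,0]}]'
python3 -m handwheel '[{"delta_pos":[-0.008,-0.07,0],"dr":[0,0,0]},{"delta_pos":[0,0,0],"dr":[0,0,0]}]'
```

```text
t: 20.05
eef_pos: [0.6131, 0.0595, 0.0419]
ee_rot: [3.137, -0.003, 1.457]
force: [1.9, 6.7, 6.0]
width: 0.0622
gripper_force: 24.6
t: 20.25
eef_pos: [0.6128, 0.0575, 0.0418]
ee_rot: [3.137, -0.003, 1.457]
force: [0.2, 8.0, 6.3]
width: 0.0624
gripper_force: 24.6
t: 20.45
eef_pos: [0.6127, 0.0558, 0.0418]
ee_rot: [3.136, -0.004, 1.457]
force: [0.8, 9.9, 5.2]
width: 0.0622
gripper_force: 24.6
```

```bash
python3 -m handwheel '[{"delta_pos":[-0.008,-0.05,0],"dr":[0,0,0]},{"delta_pos":[0,0,0],"dr":[0,0,0]}]'
```

```text
t: 20.65
eef_pos: [0.6131, 0.0552, 0.0418]
ee_rot: [3.135, -0.005, 1.457]
force: [2.5, 13.9, 3.8]
width: 0.062
gripper_force: 24.7
```

```bash
python3 -m handwheel '[{"delta_pos":[-0.02,-0.05,0],"dr":[0,0,0]},{"delta_pos":[0,0,0],"dr":[0,0,0]}]'
python3 -m handwheel '[{"delta_pos":[-0.02,-0.05,0],"dr":[0,0,0]},{"delta_pos":[0,0,0],"dr":[0,0,0]}]'
python3 - <<'E'
from h import *
save('top','t5'); save('scene','s5')
im=cv2.imread('pics/s5.png')[200:340,300:440]; t=cv2.imread('pics/t5.png')[180:280,190:290]
cv2.imwrite('pics/c5.png',np.hstack([cv2.resize(im,(400,400),interpolation=2),cv2.resize(t,(400,400),interpolation=2)]))
E
```

```text
t: 20.85
eef_pos: [0.6135, 0.0544, 0.0418]
ee_rot: [3.133, -0.006, 1.457]
force: [4.9, 14.7, -0.4]
width: 0.0619
gripper_force: 24.8
t: 21.05
eef_pos: [0.6139, 0.0536, 0.042]
ee_rot: [3.131, -0.007, 1.457]
force: [7.5, 17.0, -1.7]
width: 0.0618
gripper_force: 24.9
```

View pics/c5.png

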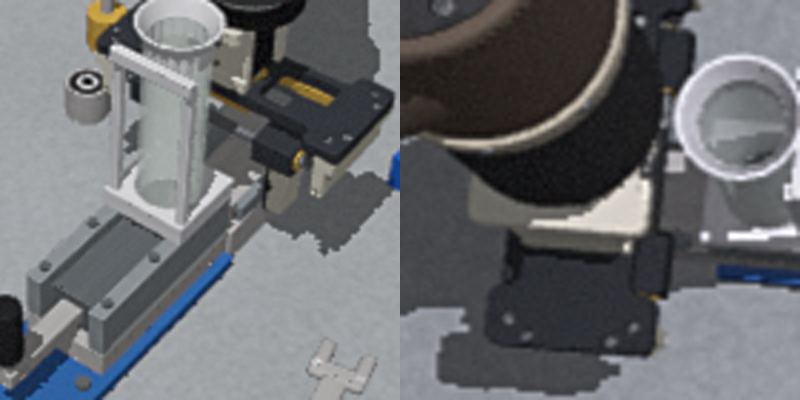

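The crop shows the nest up against the track. I'll open, rise and check the joint from above.

```bash
python3 -m handwheel '[{"delta_pos":[0,0,0],"dr":[0,0,0]},{"delta_pos":[0,0,0],"dr":[0,0,0]},{"delta_pos":[0,0,0],"dr":[0,0,0]},{"delta_pos":[0,0,0],"dr":[0,0,0]},{"delta_pos":[0,0,1],"dr":[0,0,0]},{"delta_pos":[0,0.8,1],"dr":[0,0,0]},{"delta_pos":[0,0.9,1],"dr":[0,0,0]},{"delta_pos":[0,0.9,1],"dr":[0,0,0]},{"delta_pos":[0,0.8,1],"dr":[0,0,0]},{"delta_pos":[0,0,0],"dr":[0,0,0]}]' -1
python3 - <<'E'
from h import *
s=get_state();print(s['eef_pos'],s['ee_rot']);c=calibration('wrist')
im=save('wrist','w6'); cv2.imwrite('pics/c6.png',cv2.resize(im[120:360,200:440,::-1],(600,600),interpolation=2))
for q,z in (('nest',0),('nest_face',.03),('track_end',.031),('feeder',0),('tube_mouth',.217)):
  for r in mark_of('wrist',q)[:3]: print(q,r['conf'],r['location'],at('wrist',r['location'],z,c))
E
```

```text
t: 22.15
eef_pos: [0.6108, 0.1533, 0.1947]
ee_rot: [3.135, -0.003, 1.458]
force: [0.5, 0.3, 1.1]
width: 0.0873
gripper_force: 0.0
[0.61077369 0.15325158 0.19473464] [ 3.13513687 -0.00346932  1.45822359]
nest 0.6 [334.8, 322.7] [0.61684064 0.04942061 0.        ]
nest 0.56 [452.2, 188.6] [0.74122946 0.17158608 0.        ]
nest_face 0.81 [455.8, 243.2] [0.73178409 0.12679847 0.03      ]
nest_face 0.39 [140.3, 140.9] [0.46594608 0.24962113 0.03      ]
tube_mouth 0.23 [146.1, 229.6] [0.5549351  0.20023705 0.217     ]
```

View pics/c6.png

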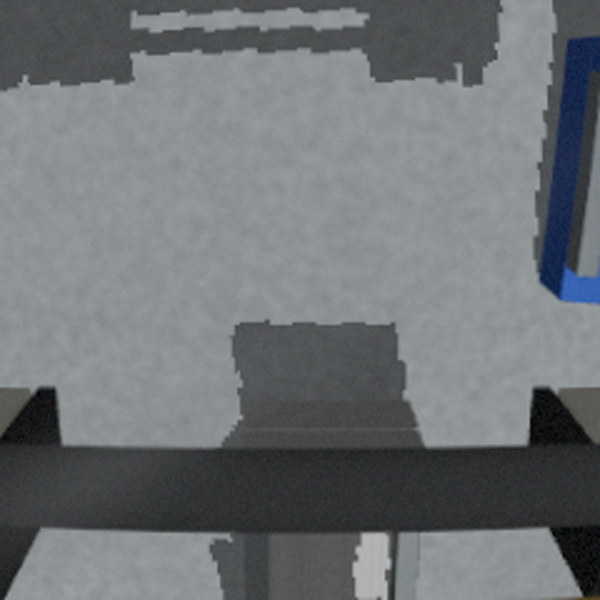

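The bar hides the joint. I'll turn to yaw 0, which I need for the bushes anyway, and look from the side.

```bash
python3 -m handwheel '[{"delta_pos":[-0.37,-0.2,0.6],"dr":[0,0,-8.35]},{"delta_pos":[-0.37,-0.2,0.6],"dr":[0,0,-8.35]},{"delta_pos":[-0.37,-0.2,0.6],"dr":[0,0,-8.35]},{"delta_pos":[-0.37,-0.2,0.6],"dr":[0,0,-8.35]},{"delta_pos":[-0.37,-0.2,0.6],"dr":[0,0,-8.35]},{"delta_pos":[-0.37,-0.2,0.6],"dr":[0,0,-8.35]},{"delta_pos":[-0.37,-0.2,0.6],"dr":[0,0,-8.35]},{"delta_pos":[-0.37,-0.2,0.6],"dr":[0,0,-8.35]},{"delta_pos":[-0.37,-0.2,0.6],"dr":[0,0,-8.35]},{"delta_pos":[-0.37,-0.2,0.6],"dr":[0,0,-8.35]}]' -1
python3 -m handwheel '[{"delta_pos":[0,0,0],"dr":[0,0,0]},{"delta_pos":[0,0,0],"dr":[0,0,0]}]'
python3 - <<'E'
from h import *
s=get_state();print(s['eef_pos'],s['ee_rot']);c=calibration('wrist')
im=save('wrist','w7'); grab_frame('top'); grab_frame('scene')
y=np.array([.1148,.9934]); x=np.array([.9934,-.1148]); o=np.array([.602,-.026])
print('exp track_end px',proj('wrist',[.6056,.004,.031],c))
for cam in ('wrist','top','scene'):
 for q,z in (('nest',0),('nest_face',.03),('track_end',.031),('tube_mouth',.217)):
  for r in mark_of(cam,q)[:3]:
    p=at(cam,r['location'],z,c if cam=='wrist' else None)
    print(cam,q,round(r['conf'],2),r['location'],p.round(4),'feeder xy',((p[:2]-o)@x).round(4),((p[:2]-o)@y).round(4))
cv2.imwrite('pics/c7.png',cv2.resize(im[0:300,120:520,::-1],(800,600),interpolation=2))
E
```

```text
t: 23.45
eef_pos: [0.497, 0.0894, 0.3699]
ee_rot: [3.141, 0.001, -0.009]
force: [-0.6, 0.6, 0.4]
width: 0.0878
gripper_force: 0.0
t: 23.65
eef_pos: [0.4976, 0.09, 0.3696]
ee_rot: [-3.141, 0.0, 0.0]
force: [0.1, 0.7, -1.3]
width: 0.0874
gripper_force: 0.0
[0.49759949 0.08999426 0.36959268] [-3.14134983e+00  2.17550314e-04  7.68143767e-05]
exp track_end px (np.float64(385.3279382919783), np.float64(115.82844366857019))
wrist nest 0.93 [258.7, 27.4] [0.7359 0.1722 0.    ] feeder xy 0.1103 0.2123
wrist nest 0.78 [348.6, 113.7] [0.6098 0.0489 0.    ] feeder xy -0.0009 0.0753
wrist nest 0.68 [375.0, 299.6] [0.3413 0.0043 0.    ] feeder xy -0.2625 0.0002
wrist nest_face 0.8 [397.5, 282.1] [ 0.3805 -0.0213  0.03  ] feeder xy -0.2206 -0.0207
wrist nest_face 0.78 [288.0, 21.6] [0.7323 0.1292 0.03  ] feeder xy 0.1117 0.1691
wrist nest_face 0.56 [380.0, 115.5] [0.6058 0.0108 0.03  ] feeder xy -0.0004 0.037
wrist track_end 0.81 [382.2, 114.1] [0.6077 0.0081 0.031 ] feeder xy 0.0017 0.0345
wrist track_end 0.65 [460.9, 104.7] [ 0.6275 -0.1     0.031 ] feeder xy 0.0338 -0.0706
wrist tube_mouth 0.78 
[... 1188 characters left out ...]
r xy 0.1158 0.2105
scene nest 0.65 [263.3, 238.3] [0.3467 0.0088 0.    ] feeder xy -0.2577 0.0053
scene nest_face 0.72 [363.7, 270.9] [0.5977 0.0089 0.03  ] feeder xy -0.0083 0.0342
scene nest_face 0.68 [267.5, 238.9] [ 0.3775 -0.0144  0.03  ] feeder xy -0.2244 -0.0142
scene nest_face 0.58 [449.8, 257.7] [0.7289 0.1357 0.03  ] feeder xy 0.1075 0.1752
scene track_end 0.89 [366.3, 272.7] [0.605  0.0063 0.031 ] feeder xy -0.0008 0.0324
scene track_end 0.28 [273.1, 274.7] [ 0.4509 -0.0962  0.031 ] feeder xy -0.1421 -0.0871
scene track_end 0.24 [171.1, 411.7] [ 0.4914 -0.4273  0.031 ] feeder xy -0.0638 -0.4114
scene tube_mouth 0.85 [364.6, 204.0] [ 0.6021 -0.016   0.217 ] feeder xy -0.0011 0.0099
```

View pics/c7.png

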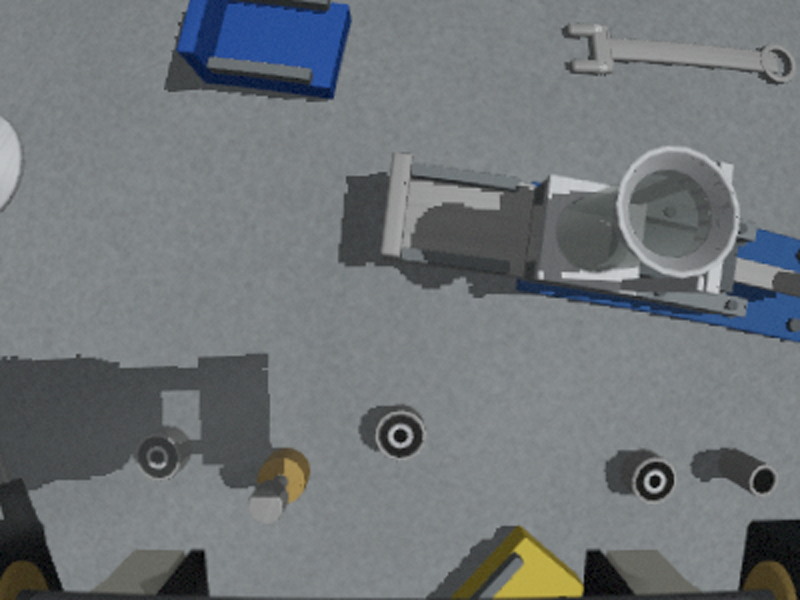

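The nest lies butted and in line. In the crop the plate is at (400,203) and the joint at (533,230). A quick numeric check of the plate top, then on to the bushes.

```bash
python3 - <<'E'
from h import *
c=calibration('wrist'); y=np.array([.1148,.9934]); x=np.array([.9934,-.1148]); o=np.array([.602,-.026])
g=lambda u,v,z:at('wrist',(120+u/2,v/2),z,c)
a=g(402,153,.075);b=g(394,257,.075); d=a-b; m=(a+b)/2
print('plate len',np.linalg.norm(d),'yaw',np.arctan2(d[1],d[0]),'ctr feeder',(m[:2]-o)@x,(m[:2]-o)@y)
for r in mark_of('wrist','bush1'): print(round(r['conf'],2),r['location'],at('wrist',r['location'],.015,c).round(4))
for u,v in ((400,435),(654,480),(157,457)): print(g(u,v,.030).round(4))
for r in mark_of('wrist','follower')[:2]: print('fol',round(r['conf'],2),r['location'],at('wrist',r['location'],0,c).round(4))
print('knob',g(266,508,.095))
E
```

```text
plate len 0.06203132319516087 yaw -0.07481855629649024 ctr feeder 0.0008965062273756102 0.1161579799474475
0.86 [440.8, 235.3] [ 0.4442 -0.0841  0.015 ]
0.63 [206.6, 227.7] [0.4552 0.2469 0.015 ]
0.57 [320.3, 220.5] [0.4646 0.0873 0.015 ]
[0.4716 0.0878 0.03  ]
[ 0.4411 -0.0887  0.03  ]
[0.4574 0.254  0.03  ]
knob [0.44063861 0.16687472 0.095     ]
```

The plate checks out at feeder (0.001, 0.116), so the nest is butted and in line. Now the first bush at (0.471, 0.0875), using yaw -90° to clear the follower.

```bash
python3 -m handwheel '[{"delta_pos":[-0.09,-0.01,0],"dr":[0,0,-8.5]},{"delta_pos":[-0.09,-0.01,0],"dr":[0,0,-8.5]},{"delta_pos":[-0.09,-0.01,0],"dr":[0,0,-8.5]},{"delta_pos":[-0.09,-0.01,0],"dr":[0,0,-8.5]},{"delta_pos":[-0.09,-0.01,0],"dr":[0,0,-8.5]},{"delta_pos":[-0.09,-0.01,-1],"dr":[0,0,-8.5]},{"delta_pos":[-0.09,-0.01,-1],"dr":[0,0,-8.5]},{"delta_pos":[-0.09,-0.01,-1],"dr":[0,0,-8.5]},{"delta_pos":[-0.09,0,-1],"dr":[0,0,-8.5]},{"delta_pos":[-0.08,0,-1],"dr":[0,0,-8.5]}]' -1
python3 -m handwheel '[{"delta_pos":[0,0,0],"dr":[0,0,-5]},{"delta_pos":[0,0,0],"dr":[0,0,0]}]'
cat > b.py <<'E'
from h import *
import sys
s=get_state();print(s['eef_pos'].round(4),s['ee_rot'].round(3));c=calibration('wrist'); grab_frame('wrist')
for q,z in (('bush1',.015),('follower',0),('spacer',0),('slide_knob',.0845)):
  for r in mark_of('wrist',q): print(q,round(r['conf'],2),r['location'],at('wrist',r['location'],z,c).round(4))
E
python3 b.py
```

```text
t: 25.5
eef_pos: [0.4709, 0.088, 0.2192]
ee_rot: [-3.141, 0.0, -1.491]
force: [-0.3, 0.4, 0.6]
width: 0.0875
gripper_force: 0.0
t: 25.7
eef_pos: [0.4707, 0.0878, 0.2194]
ee_rot: [3.14, -0.001, -1.573]
force: [0.2, -0.0, 0.9]
width: 0.0876
gripper_force: 0.0
[0.4707 0.0878 0.2194] [ 3.140e+00 -1.000e-03 -1.573e+00]
bush1 0.86 [315.9, 220.5] [0.4706 0.0904 0.015 ]
bush1 0.65 [345.3, 34.3] [ 0.4432 -0.0867  0.015 ]
bush1 0.54 [329.7, 369.7] [0.4559 0.2563 0.015 ]
follower 0.95 [343.8, 290.0] [0.4418 0.1669 0.    ]
spacer 0.73 [32.8, 69.2] [ 0.8079 -0.0976  0.    ]
```

```bash
python3 -m handwheel '[{"delta_pos":[0,0.05,-0.9],"dr":[0,0,0]},{"delta_pos":[0,0,-1],"dr":[0,0,0]},{"delta_pos":[0,0,-1],"dr":[0,0,0]},{"delta_pos":[0,0,-1],"dr":[0,0,0]},{"delta_pos":[0,0,-1],"dr":[0,0,0]},{"delta_pos":[0,0,-0.8],"dr":[0,0,0]},{"delta_pos":[0,0,-0.5],"dr":[0,0,0]},{"delta_pos":[0,0,0],"dr":[0,0,0]}]' -0.3
python3 -m handwheel '[{"delta_pos":[0,0,0],"dr":[0,0,0]},{"delta_pos":[0,0,0],"dr":[0,0,0]},{"delta_pos":[0,0,0],"dr":[0,0,0]},{"delta_pos":[0,0,0],"dr":[0,0,0]},{"delta_pos":[0,0,0],"dr":[0,0,0]},{"delta_pos":[0,0,0],"dr":[0,0,0]}]' 1 20
```

```text
t: 26.75
eef_pos: [0.4702, 0.089, 0.0326]
ee_rot: [3.139, -0.002, -1.572]
force: [-0.5, -0.2, 0.8]
width: 0.0573
gripper_force: 0.0
t: 27.35
eef_pos: [0.4717, 0.0899, 0.035]
ee_rot: [-3.14, 0.001, -1.572]
force: [-2.2, -0.1, 6.1]
width: 0.0331
gripper_force: 20.0
```

```bash
python3 -m handwheel '[{"delta_pos":[0,0,1],"dr":[0,0,0]},{"delta_pos":[0,0,1],"dr":[0,0,0]},{"delta_pos":[0,0,1],"dr":[0,0,0]},{"delta_pos":[0,0,1],"dr":[0,0,0]},{"delta_pos":[0,0,1],"dr":[0,0,0]},{"delta_pos":[0,0,1],"dr":[0,0,0]},{"delta_pos":[0,0,1],"dr":[0,0,0]},{"delta_pos":[0,0,1],"dr":[0,0,0]},{"delta_pos":[0.75,-0.6,0],"dr":[0,0,0]},{"delta_pos":[0.75,-0.6,0],"dr":[0,0,0]}]'
python3 -m handwheel '[{"delta_pos":[0.75,-0.7,0],"dr":[0,0,0]},{"delta_pos":[0.75,-0.7,0],"dr":[0,0,0]},{"delta_pos":[0.75,-0.7,0],"dr":[0,0,0]},{"delta_pos":[0.6,-0.5,0],"dr":[0,0,0]},{"delta_pos":[0,0,0],"dr":[0,0,0]},{"delta_pos":[0,0,0],"dr":[0,0,0]}]'
python3 b.py
```

```text
t: 28.35
eef_pos: [0.5165, 0.0536, 0.2758]
ee_rot: [-3.139, 0.002, -1.571]
force: [-0.5, 1.0, -1.2]
width: 0.0333
gripper_force: 20.0
t: 28.95
eef_pos: [0.6012, -0.0249, 0.2734]
ee_rot: [3.14, 0.0, -1.574]
force: [-1.0, 0.7, -0.5]
width: 0.0334
gripper_force: 20.0
[ 0.6012 -0.0249  0.2734] [ 3.14   0.    -1.574]
bush1 0.87 [460.6, 154.2] [ 0.4394 -0.0879  0.015 ]
bush1 0.7 [318.4, 291.8] [0.5985 0.0723 0.015 ]
spacer 0.74 [449.5, 89.2] [ 0.4482 -0.1631  0.    ]
slide_knob 0.58 [337.0, 34.9] [ 0.5821 -0.1935  0.0845]
```

```bash
python3 -m handwheel '[{"delta_pos":[0.03,0,-0.5],"dr":[0,0,0]},{"delta_pos":[0,0,-0.42],"dr":[0,0,0]},{"delta_pos":[0,0,0],"dr":[0,0,0]},{"delta_pos":[0,0,0],"dr":[0,0,0]}]'
python3 -m handwheel '[{"delta_pos":[0,0,0],"dr":[0,0,0]},{"delta_pos":[0,0,0],"dr":[0,0,0]},{"delta_pos":[0,0,0],"dr":[0,0,0]},{"delta_pos":[0,0,0],"dr":[0,0,0]},{"delta_pos":[0,0,0],"dr":[0,0,0]},{"delta_pos":[0,0,0.8],"dr":[0,0,0]},{"delta_pos":[0,0,0.8],"dr":[0,0,0]}]' -0.3
python3 - <<'E'
from h import *
im=save('scene','s8')
cv2.imwrite('pics/c8.png',cv2.resize(im[170:350,290:430,::-1],(467,600),interpolation=2))
E
```

```text
t: 29.6
eef_pos: [0.6022, -0.0244, 0.2464]
ee_rot: [3.141, -0.0, -1.572]
force: [0.2, 0.6, -1.1]
width: 0.0335
gripper_force: 20.0
t: 30.3
eef_pos: [0.602, -0.0247, 0.2945]
ee_rot: [3.14, -0.001, -1.573]
force: [0.6, 0.1, 0.3]
width: 0.0567
gripper_force: 0.0
```

View pics/c8.png

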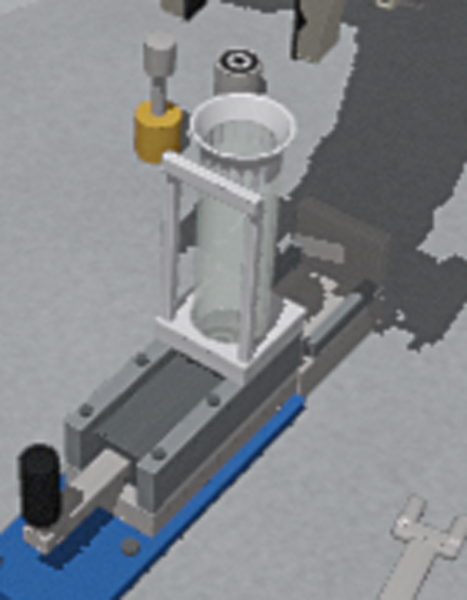

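The crop shows a dark end at the tube's foot, so the bush dropped. Next is the bush near (0.4415, -0.088).

```bash
python3 -m handwheel '[{"delta_pos":[-0.89,-0.35,0],"dr":[0,0,0]},{"delta_pos":[-0.89,-0.35,0],"dr":[0,0,0]},{"delta_pos":[-0.89,-0.35,0],"dr":[0,0,0]},{"delta_pos":[-0.89,-0.35,-0.5],"dr":[0,0,0]},{"delta_pos":[-0.89,-0.35,-1],"dr":[0,0,0]},{"delta_pos":[-0.89,-0.35,-1],"dr":[0,0,0]},{"delta_pos":[0,0,0],"dr":[0,0,0]},{"delta_pos":[0,0,0],"dr":[0,0,0]}]'
python3 b.py
```

```text
t: 31.15
eef_pos: [0.4419, -0.0878, 0.2196]
ee_rot: [-3.141, -0.0, -1.573]
force: [1.0, 0.7, 1.4]
width: 0.0569
gripper_force: 0.0
[ 0.4419 -0.0878  0.2196] [-3.141 -0.    -1.573]
bush1 0.63 [317.2, 216.4] [ 0.4409 -0.089   0.015 ]
slide_knob 0.57 [137.1, 106.0] [ 0.5829 -0.193   0.0845]
```

```bash
python3 -m handwheel '[{"delta_pos":[-0.03,-0.04,-1],"dr":[0,0,0]},{"delta_pos":[0,0,-1],"dr":[0,0,0]},{"delta_pos":[0,0,-1],"dr":[0,0,0]},{"delta_pos":[0,0,-1],"dr":[0,0,0]},{"delta_pos":[0,0,-1],"dr":[0,0,0]},{"delta_pos":[0,0,-0.7],"dr":[0,0,0]},{"delta_pos":[0,0,-0.45],"dr":[0,0,0]},{"delta_pos":[0,0,0],"dr":[0,0,0]},{"delta_pos":[0,0,0],"dr":[0,0,0]}]'
python3 -m handwheel '[{"delta_pos":[0,0,0],"dr":[0,0,0]},{"delta_pos":[0,0,0],"dr":[0,0,0]},{"delta_pos":[0,0,0],"dr":[0,0,0]},{"delta_pos":[0,0,0],"dr":[0,0,0]},{"delta_pos":[0,0,0],"dr":[0,0,0]},{"delta_pos":[0,0,0],"dr":[0,0,0]}]' 1 20
python3 -m handwheel '[{"delta_pos":[0,0,1],"dr":[0,0,0]},{"delta_pos":[0,0,1],"dr":[0,0,0]},{"delta_pos":[0,0,1],"dr":[0,0,0]},{"delta_pos":[0,0,1],"dr":[0,0,0]},{"delta_pos":[0,0,1],"dr":[0,0,0]},{"delta_pos":[0,0,1],"dr":[0,0,0]},{"delta_pos":[0,0,1],"dr":[0,0,0]},{"delta_pos":[0,0,1],"dr":[0,0,0]},{"delta_pos":[0,0,0],"dr":[0,0,0]},{"delta_pos":[0,0,0],"dr":[0,0,0]}]'
```

```text
t: 32.3
eef_pos: [0.442, -0.0886, 0.0352]
ee_rot: [3.141, -0.0, -1.572]
force: [1.5, 0.0, 0.3]
width: 0.0567
gripper_force: 0.0
t: 32.9
eef_pos: [0.4417, -0.0886, 0.0355]
ee_rot: [-3.141, 0.0, -1.572]
force: [-0.8, 1.1, 6.4]
width: 0.0331
gripper_force: 20.0
t: 33.9
eef_pos: [0.4411, -0.0886, 0.275]
ee_rot: [-3.141, 0.001, -1.573]
force: [-0.8, 0.7, -1.2]
width: 0.0334
gripper_force: 20.0
```

```bash
python3 -m handwheel '[{"delta_pos":[0.9,0.35,0],"dr":[0,0,0]},{"delta_pos":[0.9,0.35,0],"dr":[0,0,0]},{"delta_pos":[0.9,0.35,0],"dr":[0,0,0]},{"delta_pos":[0.9,0.35,0],"dr":[0,0,0]},{"delta_pos":[0.9,0.35,0],"dr":[0,0,0]},{"delta_pos":[0.87,0.38,0],"dr":[0,0,0]},{"delta_pos":[0,0,0],"dr":[0,0,0]},{"delta_pos":[0,0,0],"dr":[0,0,0]}]'
python3 -m handwheel '[{"delta_pos":[0,0,-0.5],"dr":[0,0,0]},{"delta_pos":[0,0,-0.42],"dr":[0,0,0]},{"delta_pos":[0,0,0],"dr":[0,0,0]},{"delta_pos":[0,0,0],"dr":[0,0,0]}]'
```

```text
t: 34.7
eef_pos: [0.6017, -0.0247, 0.2725]
ee_rot: [3.137, -0.001, -1.572]
force: [-1.2, 0.4, -1.8]
width: 0.0333
gripper_force: 20.0
t: 35.1
eef_pos: [0.6019, -0.0251, 0.2473]
ee_rot: [3.141, -0.0, -1.573]
force: [-0.2, 0.8, -1.1]
width: 0.0327
gripper_force: 20.0
```

Release, then on to the third bush near (0.456, 0.254).

```bash
python3 -m handwheel '[{"delta_pos":[0,0,0],"dr":[0,0,0]},{"delta_pos":[0,0,0],"dr":[0,0,0]},{"delta_pos":[0,0,0],"dr":[0,0,0]},{"delta_pos":[0,0,0],"dr":[0,0,0]},{"delta_pos":[0,0,0],"dr":[0,0,0]},{"delta_pos":[0,0,0.8],"dr":[0,0,0]},{"delta_pos":[0,0,0.8],"dr":[0,0,0]}]' -0.3
python3 -m handwheel '[{"delta_pos":[-0.49,0.93,0],"dr":[0,0,0]},{"delta_pos":[-0.49,0.93,0],"dr":[0,0,0]},{"delta_pos":[-0.49,0.93,0],"dr":[0,0,0]},{"delta_pos":[-0.49,0.93,0],"dr":[0,0,0]},{"delta_pos":[-0.49,0.93,0],"dr":[0,0,0]},{"delta_pos":[-0.49,0.93,0],"dr":[0,0,0]},{"delta_pos":[-0.49,0.93,0],"dr":[0,0,0]},{"delta_pos":[-0.49,0.93,-0.5],"dr":[0,0,0]},{"delta_pos":[-0.49,0.93,-1],"dr":[0,0,0]},{"delta_pos":[-0.49,0.93,-1],"dr":[0,0,0]}]'
python3 -m handwheel '[{"delta_pos":[0,0,0],"dr":[0,0,0]},{"delta_pos":[0,0,0],"dr":[0,0,0]}]'
python3 b.py
python3 - <<'E'
from h import *
im=save('scene','s9')
cv2.imwrite('pics/c9.png',cv2.resize(im[170:350,290:430,::-1],(467,600),interpolation=2))
E
```

```text
t: 35.8
eef_pos: [0.602, -0.0249, 0.2953]
ee_rot: [3.14, -0.001, -1.572]
force: [0.3, 0.7, 0.8]
width: 0.0567
gripper_force: 0.0
t: 36.8
eef_pos: [0.4549, 0.2555, 0.2203]
ee_rot: [-3.14, 0.002, -1.572]
force: [0.8, 0.8, -0.4]
width: 0.0572
gripper_force: 0.0
t: 37.0
eef_pos: [0.4551, 0.2545, 0.2201]
ee_rot: [3.141, -0.001, -1.571]
force: [0.0, 0.1, 0.4]
width: 0.0571
gripper_force: 0.0
[0.4551 0.2545 0.2201] [ 3.141e+00 -1.000e-03 -1.571e+00]
follower 0.81 [329.9, 124.6] [0.4419 0.1663 0.    ]
```

View pics/c9.png

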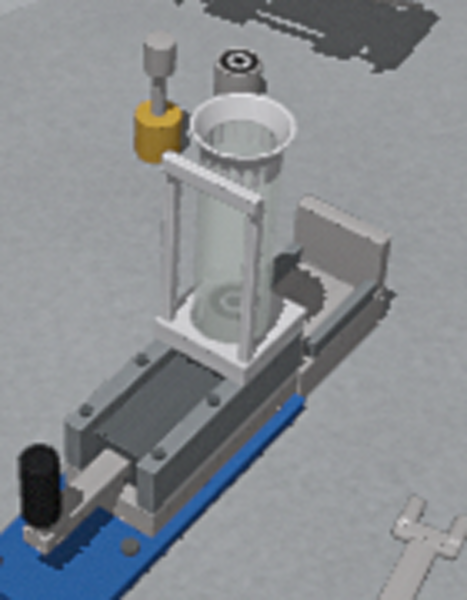

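The crop shows the second bush standing in the tube's foot, on top of the first. The third is still on the bench at scene (361,189).

```bash
python3 - <<'E'
from h import *
c=calibration('wrist')
for cam in ('wrist','top','scene'):
  im=save(cam,'x9'+cam)
  for n in (mark_of,find_in):
    for r in n(cam,'bush3'): print(n.__name__,cam,round(r['conf'],2),r['location'],at(cam,r['location'],.015,c if cam=='wrist' else None).round(4))
E
python3 - <<'E'
from h import *
g=cv2.imread('pics/x9wrist.png',0)[140:270,230:420]
C=cv2.HoughCircles(cv2.medianBlur(g,3),cv2.HOUGH_GRADIENT,1,15,param1=100,param2=18,minRadius=8,maxRadius=35); c=calibration('wrist')
print(None if C is None else [(q+[230,140,0],at('wrist',q[:2]+[230,140],.03,c).round(4)) for q in C[0][:5]])
E
```

```text
call wrist 0.89 [315.7, 214.3] [0.4566 0.2512 0.015 ]
call wrist 0.67 [318.2, 217.1] [0.4542 0.2539 0.015 ]
call top 0.51 [149.6, 307.2] [0.4536 0.2545 0.015 ]
call top 0.55 [150.3, 305.0] [0.458  0.2532 0.015 ]
call scene 0.64 [361.1, 194.0] [0.4612 0.2487 0.015 ]
call scene 0.71 [360.3, 188.9] [0.4496 0.2657 0.015 ]
[(array([314.5       , 215.5       ,  17.89999962]), array([0.4568, 0.2496, 0.03  ]))]
```

```bash
python3 -m handwheel '[{"delta_pos":[0.04,-0.07,-1],"dr":[0,0,0]},{"delta_pos":[0,0,-1],"dr":[0,0,0]},{"delta_pos":[0,0,-1],"dr":[0,0,0]},{"delta_pos":[0,0,-1],"dr":[0,0,0]},{"delta_pos":[0,0,-1],"dr":[0,0,0]},{"delta_pos":[0,0,-0.7],"dr":[0,0,0]},{"delta_pos":[0,0,-0.45],"dr":[0,0,0]},{"delta_pos":[0,0,0],"dr":[0,0,0]},{"delta_pos":[0,0,0],"dr":[0,0,0]}]'
python3 -m handwheel '[{"delta_pos":[0,0,0],"dr":[0,0,0]},{"delta_pos":[0,0,0],"dr":[0,0,0]},{"delta_pos":[0,0,0],"dr":[0,0,0]},{"delta_pos":[0,0,0],"dr":[0,0,0]},{"delta_pos":[0,0,0],"dr":[0,0,0]},{"delta_pos":[0,0,0],"dr":[0,0,0]}]' 1 20
python3 -m handwheel '[{"delta_pos":[0,0,1],"dr":[0,0,0]},{"delta_pos":[0,0,1],"dr":[0,0,0]},{"delta_pos":[0,0,1],"dr":[0,0,0]},{"delta_pos":[0,0,1],"dr":[0,0,0]},{"delta_pos":[0,0,1],"dr":[0,0,0]},{"delta_pos":[0,0,1],"dr":[0,0,0]},{"delta_pos":[0,0,1],"dr":[0,0,0]},{"delta_pos":[0,0,1],"dr":[0,0,0]},{"delta_pos":[0,0,0],"dr":[0,0,0]},{"delta_pos":[0,0,0],"dr":[0,0,0]}]'
```

```text
t: 38.65
eef_pos: [0.4568, 0.2522, 0.036]
ee_rot: [3.141, -0.0, -1.572]
force: [1.0, 0.0, -0.6]
width: 0.0568
gripper_force: 0.0
t: 39.25
eef_pos: [0.4571, 0.2525, 0.0366]
ee_rot: [-3.141, 0.001, -1.572]
force: [-0.6, -0.0, 6.4]
width: 0.0336
gripper_force: 20.0
t: 40.25
eef_pos: [0.4563, 0.2521, 0.2759]
ee_rot: [-3.142, 0.001, -1.573]
force: [-0.5, -0.5, -2.4]
width: 0.0337
gripper_force: 20.0
```

```bash
python3 -m handwheel '[{"delta_pos":[0.49,-0.92,0],"dr":[0,0,0]},{"delta_pos":[0.49,-0.92,0],"dr":[0,0,0]},{"delta_pos":[0.49,-0.92,0],"dr":[0,0,0]},{"delta_pos":[0.49,-0.92,0],"dr":[0,0,0]},{"delta_pos":[0.49,-0.92,0],"dr":[0,0,0]},{"delta_pos":[0.49,-0.92,0],"dr":[0,0,0]},{"delta_pos":[0.48,-0.92,0],"dr":[0,0,0]},{"delta_pos":[0.48,-0.92,0],"dr":[0,0,0]},{"delta_pos":[0.48,-0.92,0],"dr":[0,0,0]},{"delta_pos":[0.48,-0.95,0],"dr":[0,0,0]}]'
python3 -m handwheel '[{"delta_pos":[0,0,0],"dr":[0,0,0]},{"delta_pos":[0,0,-0.5],"dr":[0,0,0]},{"delta_pos":[0,0,-0.42],"dr":[0,0,0]},{"delta_pos":[0,0,0],"dr":[0,0,0]},{"delta_pos":[0,0,0],"dr":[0,0,0]}]'
```

```text
t: 41.25
eef_pos: [0.602, -0.026, 0.2738]
ee_rot: [3.138, -0.0, -1.573]
force: [0.8, -0.4, -1.3]
width: 0.0335
gripper_force: 20.0
t: 41.75
eef_pos: [0.602, -0.0246, 0.2476]
ee_rot: [3.14, -0.001, -1.572]
force: [0.5, -0.7, -0.3]
width: 0.033
gripper_force: 20.0
```

```bash
python3 -m handwheel '[{"delta_pos":[0,0,0],"dr":[0,0,0]},{"delta_pos":[0,0,0],"dr":[0,0,0]},{"delta_pos":[0,0,0],"dr":[0,0,0]},{"delta_pos":[0,0,0],"dr":[0,0,0]},{"delta_pos":[0,0,0],"dr":[0,0,0]},{"delta_pos":[0,0,0.8],"dr":[0,0,0]},{"delta_pos":[0,0,0.8],"dr":[0,0,0]}]' -0.3
python3 -m handwheel '[{"delta_pos":[-0.67,0.8,0],"dr":[0,0,0]},{"delta_pos":[-0.67,0.8,0],"dr":[0,0,0]},{"delta_pos":[-0.67,0.8,0],"dr":[0,0,0]},{"delta_pos":[-0.67,0.8,0],"dr":[0,0,0]},{"delta_pos":[-0.67,0.8,0],"dr":[0,0,0]},{"delta_pos":[-0.67,0.8,0],"dr":[0,0,0]},{"delta_pos":[-0.67,0.8,-0.5],"dr":[0,0,0]},{"delta_pos":[-0.67,0.8,-1],"dr":[0,0,0]},{"delta_pos":[0,0,0],"dr":[0,0,0]},{"delta_pos":[0,0,0],"dr":[0,0,0]}]'
python3 b.py
python3 - <<'E'
from h import *
c=calibration('wrist')
for r in find_in('wrist','follower'): print(r, at('wrist',r['location'],.06,c))
grab_frame('top')
for r in mark_of('top','bush1'): print('top',r, at('top',r['location'],.015))
g=cv2.imread('pics/x9wrist.png',0)
im=save('scene','s10')
E
```

```text
t: 42.45
eef_pos: [0.602, -0.0249, 0.2963]
ee_rot: [3.14, -0.001, -1.572]
force: [-0.6, 0.1, 0.5]
width: 0.0572
gripper_force: 0.0
t: 43.45
eef_pos: [0.4413, 0.1675, 0.2514]
ee_rot: [-3.142, -0.001, -1.57]
force: [0.3, -0.3, 0.8]
width: 0.0572
gripper_force: 0.0
[0.4413 0.1675 0.2514] [-3.142e+00 -1.000e-03 -1.570e+00]
follower 0.74 [313.7, 208.1] [0.444 0.166 0.   ]
slide_knob 0.42 [316.9, 206.6] [0.4406 0.1509 0.0845]
top {'location': [278.9, 225.3], 'conf': 0.53} [ 0.61736253 -0.01307335  0.015     ]
```

All bushes are off the bench. Now the follower at (0.443, 0.1665).

```bash
python3 -m handwheel '[{"delta_pos":[0.03,-0.02,-1],"dr":[0,0,0]},{"delta_pos":[0.02,0,-1],"dr":[0,0,0]},{"delta_pos":[0,0,-1],"dr":[0,0,0]},{"delta_pos":[0,0,-1],"dr":[0,0,0]},{"delta_pos":[0,0,-0.8],"dr":[0,0,0]},{"delta_pos":[0,0,-0.6],"dr":[0,0,0]},{"delta_pos":[0,0,0],"dr":[0,0,0]},{"delta_pos":[0,0,0],"dr":[0,0,0]}]'
python3 -m handwheel '[{"delta_pos":[0,0,0],"dr":[0,0,0]},{"delta_pos":[0,0,0],"dr":[0,0,0]},{"delta_pos":[0,0,0],"dr":[0,0,0]},{"delta_pos":[0,0,0],"dr":[0,0,0]},{"delta_pos":[0,0,0],"dr":[0,0,0]},{"delta_pos":[0,0,0],"dr":[0,0,0]},{"delta_pos":[0,0,0],"dr":[0,0,0]}]' 1 20
```

```text
t: 44.7
eef_pos: [0.4434, 0.1666, 0.0896]
ee_rot: [3.141, -0.001, -1.572]
force: [0.0, -0.2, 0.0]
width: 0.0569
gripper_force: 0.0
t: 45.4
eef_pos: [0.4432, 0.1667, 0.0895]
ee_rot: [-3.141, 0.0, -1.572]
force: [-1.5, 0.1, 3.3]
width: 0.0216
gripper_force: 20.0
```

```bash
python3 -m handwheel '[{"delta_pos":[0,0,1],"dr":[0,0,0]},{"delta_pos":[0,0,1],"dr":[0,0,0]},{"delta_pos":[0,0,1],"dr":[0,0,0]},{"delta_pos":[0,0,1],"dr":[0,0,0]},{"delta_pos":[0,0,1],"dr":[0,0,0]},{"delta_pos":[0,0,1],"dr":[0,0,0]},{"delta_pos":[0,0,1],"dr":[0,0,0]},{"delta_pos":[0,0,1],"dr":[0,0,0]},{"delta_pos":[0,0,0],"dr":[0,0,0]}]'
python3 -m handwheel '[{"delta_pos":[0.53,-0.64,0],"dr":[0,0,0]},{"delta_pos":[0.53,-0.64,0],"dr":[0,0,0]},{"delta_pos":[0.53,-0.64,0],"dr":[0,0,0]},{"delta_pos":[0.53,-0.64,0],"dr":[0,0,0]},{"delta_pos":[0.53,-0.64,0],"dr":[0,0,0]},{"delta_pos":[0.53,-0.64,0],"dr":[0,0,0]},{"delta_pos":[0.53,-0.64,0],"dr":[0,0,0]},{"delta_pos":[0.53,-0.64,0],"dr":[0,0,0]},{"delta_pos":[0.53,-0.64,0],"dr":[0,0,0]},{"delta_pos":[0.53,-0.63,0],"dr":[0,0,0]}]'
python3 -m handwheel '[{"delta_pos":[0,0,0],"dr":[0,0,0]},{"delta_pos":[0,0,0],"dr":[0,0,0]},{"delta_pos":[0,0,0],"dr":[0,0,0]}]'
python3 -c "
from h import *
im=save('scene','s11'); cv2.imwrite('pics/c11.png',cv2.resize(im[120:300,290:430,::-1],(467,600),interpolation=2))"
```

```text
t: 46.3
eef_pos: [0.4444, 0.1673, 0.333]
ee_rot: [-3.137, 0.003, -1.572]
force: [0.1, 0.2, -1.5]
width: 0.0213
gripper_force: 20.0
t: 47.3
eef_pos: [0.6021, -0.0259, 0.3275]
ee_rot: [3.139, 0.0, -1.573]
force: [0.3, 0.5, -2.5]
width: 0.0217
gripper_force: 20.0
t: 47.6
eef_pos: [0.6015, -0.0247, 0.3284]
ee_rot: [3.14, 0.0, -1.572]
force: [-0.2, 0.4, -2.2]
width: 0.0214
gripper_force: 20.0
```

View pics/c11.png

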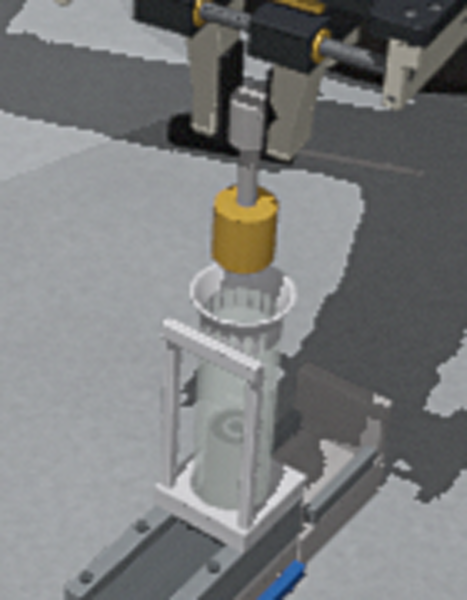

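The crop shows the follower hanging upright over the mouth at (243,290), with the third bush's ring at (232,427) in the tube. I'll lower it in.

```bash
python3 -m handwheel '[{"delta_pos":[0,0,-0.5],"dr":[0,0,0]},{"delta_pos":[0,0,-0.5],"dr":[0,0,0]},{"delta_pos":[0,0,0],"dr":[0,0,0]}]'
python3 -m handwheel '[{"delta_pos":[0,0,-0.2],"dr":[0,0,0]},{"delta_pos":[0,0,-0.2],"dr":[0,0,0]},{"delta_pos":[0,0,0],"dr":[0,0,0]}]'
python3 -m handwheel '[{"delta_pos":[0,0,-0.2],"dr":[0,0,0]},{"delta_pos":[0,0,0],"dr":[0,0,0]},{"delta_pos":[0,0,0],"dr":[0,0,0]}]'
```

```text
t: 47.95
eef_pos: [0.6006, -0.0244, 0.2973]
ee_rot: [3.138, 0.0, -1.572]
force: [0.2, -0.6, -2.4]
width: 0.0214
gripper_force: 20.0
t: 48.25
eef_pos: [0.6018, -0.0249, 0.2867]
ee_rot: [3.141, 0.0, -1.572]
force: [0.3, -0.5, -2.7]
width: 0.0216
gripper_force: 20.0
t: 48.55
eef_pos: [0.6021, -0.0252, 0.2812]
ee_rot: [3.141, -0.0, -1.573]
force: [-0.0, -0.6, -2.4]
width: 0.0213
gripper_force: 20.0
```

```bash
python3 -m handwheel '[{"delta_pos":[0,0,-0.4],"dr":[0,0,0]},{"delta_pos":[0,0,-0.4],"dr":[0,0,0]},{"delta_pos":[0,0,-0.4],"dr":[0,0,0]},{"delta_pos":[0,0,0],"dr":[0,0,0]},{"delta_pos":[0,0,0],"dr":[0,0,0]}]'
python3 -m handwheel '[{"delta_pos":[0,0,0],"dr":[0,0,0]},{"delta_pos":[0,0,0],"dr":[0,0,0]},{"delta_pos":[0,0,0],"dr":[0,0,0]},{"delta_pos":[0,0,0],"dr":[0,0,0]},{"delta_pos":[0,0,0],"dr":[0,0,0]},{"delta_pos":[0,0,0],"dr":[0,0,0]},{"delta_pos":[0,0,1],"dr":[0,0,0]},{"delta_pos":[0,0,1],"dr":[0,0,0]},{"delta_pos":[0,0,1],"dr":[0,0,0]},{"delta_pos":[0,0,0],"dr":[0,0,0]}]' -0.3
python3 -m handwheel '[{"delta_pos":[-0.06,-0.56,0],"dr":[0,0,-1.5]},{"delta_pos":[-0.06,-0.56,0],"dr":[0,0,-1.5]},{"delta_pos":[-0.06,-0.56,0],"dr":[0,0,-1.5]},{"delta_pos":[-0.06,-0.56,0],"dr":[0,0,-1.5]},{"delta_pos":[-0.06,-0.56,0],"dr":[0,0,-0.6]},{"delta_pos":[-0.06,-0.56,0],"dr":[0,0,0]},{"delta_pos":[-0.06,-0.56,0],"dr":[0,0,0]},{"delta_pos":[-0.06,-0.56,0],"dr":[0,0,0]},{"delta_pos":[-0.06,-0.56,0],"dr":[0,0,0]},{"delta_pos":[-0.06,-0.56,0],"dr":[0,0,0]}]'
python3 - <<'E'
from h import *
im=save('scene','s12'); cv2.imwrite('pics/c12.png',cv2.resize(im[160:340,270:410,::-1],(467,600),interpolation=2))
for q,z in (('follower',.121),('slide_knob',.0845)):
  for r in mark_of('scene',q)[:2]: print(q,r['conf'],r['location'],at('scene',r['location'],z))
print(proj('scene',[.602,-.026,.121]))
E
python3 b.py
```

```text
t: 49.05
eef_pos: [0.602, -0.0252, 0.2447]
ee_rot: [3.141, -0.001, -1.572]
force: [0.4, 1.1, -1.7]
width: 0.0216
gripper_force: 20.0
t: 50.05
eef_pos: [0.6039, -0.0253, 0.3402]
ee_rot: [-3.134, 0.0, -1.572]
force: [0.9, -0.5, 0.1]
width: 0.0571
gripper_force: 0.0
t: 51.05
eef_pos: [0.5839, -0.1945, 0.3353]
ee_rot: [-3.142, -0.0, -1.688]
force: [-0.1, 0.2, -1.1]
width: 0.0574
gripper_force: 0.0
slide_knob 0.93 [302.6, 313.0] [ 0.58153918 -0.18633021  0.0845    ]
(np.float64(359.2294550435283), np.float64(248.05669610555103))
[ 0.5839 -0.1944  0.3351] [ 3.141 -0.    -1.689]
spacer 0.82 [420.7, 212.4] [ 0.4478 -0.1613  0.    ]
slide_knob 0.66 [318.3, 213.7] [ 0.582  -0.1897  0.0845]
```

```bash
python3 - <<'E'
from h import *
im=cv2.imread('pics/s12.png'); hsv=cv2.cvtColor(im,cv2.COLOR_BGR2HSV)
for nm in ('s11','s12'):
    im=cv2.imread(f'pics/{nm}.png').astype(int); d=(im[...,2]-im[...,0]); m=(d>18); m[:,:330]=0;m[:,400:]=0;m[:150]=0;m[300:]=0
    ys,xs=np.nonzero(m); print(nm,len(xs), (xs.min(),xs.max(),ys.min(),ys.max(),np.median(xs),np.median(ys)) if len(xs) else '')
print('expect foot',proj('scene',[.602,-.026,.121]),'brass top',proj('scene',[.602,-.026,.155]),'knob top',proj('scene',[.602,-.026,.216]))
for r in find_in('scene','follower'): print(r)
E
```

```text
s11 437 (np.int64(353), np.int64(373), np.int64(175), np.int64(201), np.float64(363.0), np.float64(189.0))
s12 1 (np.int64(354), np.int64(354), np.int64(232), np.int64(232), np.float64(354.0), np.float64(232.0))
expect foot (np.float64(359.2294550435283), np.float64(248.05669610555103)) brass top (np.float64(360.10584642519746), np.float64(234.12529708084648)) knob top (np.float64(361.78347042979607), np.float64(207.45724681205792))
```

```bash
python3 - <<'E'
from h import *
im=cv2.imread('pics/s12.png').astype(int); d=im[...,2]-im[...,0]
print(d[200:270:3,350:370:2])
grab_frame('top')
for r in find_in('top','follower')+mark_of('top','follower'): print(r)
print(proj('top',[.602,-.026,.216]))
E
```

```text
[[-7 -5 -1 -3 -2 -4 -2 -1 -3 -2]
 [-2 -2 -3  0 -1 -2 -2 -3 -2 -2]
 [-2 -1 -3 -2  2  2  1  0  4 -2]
 [-2 -3 -3 -3  2  2  4  4  1  0]
 [ 0 -5 -3  0  2  0  2  0  2  0]
 [-3 -2 -1 -1  4  1  4  2  2  0]
 [-3 -3 -3 -3 -3  0 -2 -2 -3 -3]
 [-1 -2 -2 -1 -3 -2  0 -2 -1 -4]
 [-3 -4 -3 -2 -3 -2 -2 -3  0 -4]
 [-1  0 -3 -4 -3 -3 -2 -3 -3 -5]
 [-3 -4  3 11 -1 -3 -1 -2 -3 -2]
 [-4  7 16 13  7 -1  0 -2 -1  0]
 [-4 11 15 13 17 14 12  0 -2 -2]
 [-4 11 15 12 15 14 13  0 -2  2]
 [-4 10 15 14 12 13 15 -1 -4  8]
 [-2 11 14 14 12 15 16 -3 -1  9]
 [-3 11 14 16 14 13 17 -3 -4 14]
 [-2  0  8 15 14 15 13 -2  0 -2]
 [-2 -2 -3 -3 -1 -3 -2 -5 -2 -2]
 [-2 -1 -3 -2 -1 -3 -1 -2  0 -2]
 [-2 -2 -2 -4 -2 -1 -1 -2 -2 -3]
 [-3 -3 -4 -3 -2 -2 -2 -2 -2 -1]
 [-3 -1 -5  0 -2 -3 -2 -4 -1 -1]
 [-2 -1 -5 -2 -2 -2 -1 -3 -2 -2]]
{'location': [274.9, 211.6], 'conf': 0.56}
{'location': [278.7, 219.1], 'conf': 0.58}
(np.float64(275.3442017547689), np.float64(208.97787938607757))
```

The brass shows through the tube at rows 231 to 251, where a seated follower should be (234 to 248). Now I'll prime: grip the knob and push home.

```bash
python3 -m handwheel '[{"delta_pos":[0,0.03,-0.9],"dr":[0,0,0]},{"delta_pos":[0,0,-0.9],"dr":[0,0,0]},{"delta_pos":[0,0,-0.9],"dr":[0,0,0]},{"delta_pos":[0,0,-0.9],"dr":[0,0,0]},{"delta_pos":[0,0,-0.9],"dr":[0,0,0]},{"delta_pos":[0,0,-0.9],"dr":[0,0,0]},{"delta_pos":[0,0,-0.9],"dr":[0,0,0]},{"delta_pos":[0,0,-0.9],"dr":[0,0,0]},{"delta_pos":[0,0,-0.9],"dr":[0,0,0]},{"delta_pos":[0,0,0],"dr":[0,0,0]}]' -0.3
python3 -m handwheel '[{"delta_pos":[0,0,0],"dr":[0,0,0]},{"delta_pos":[0,0,0],"dr":[0,0,0]},{"delta_pos":[0,0,0],"dr":[0,0,0]},{"delta_pos":[0,0,0],"dr":[0,0,0]},{"delta_pos":[0,0,0],"dr":[0,0,0]},{"delta_pos":[0,0,0],"dr":[0,0,0]},{"delta_pos":[0,0,0],"dr":[0,0,0]}]' 1 40
python3 -m handwheel '[{"delta_pos":[0.01,0.1,0],"dr":[0,0,0]},{"delta_pos":[0.017,0.15,0],"dr":[0,0,0]},{"delta_pos":[0.017,0.15,0],"dr":[0,0,0]},{"delta_pos":[0.017,0.15,0],"dr":[0,0,0]},{"delta_pos":[0.017,0.15,0],"dr":[0,0,0]},{"delta_pos":[0.017,0.15,0],"dr":[0,0,0]},{"delta_pos":[0,0,0],"dr":[0,0,0]}]'
```

```text
t: 52.65
eef_pos: [0.5816, -0.1917, 0.0886]
ee_rot: [3.135, 0.0, -1.688]
force: [0.0, -0.1, -0.3]
width: 0.0569
gripper_force: 0.0
t: 53.35
eef_pos: [0.5834, -0.1922, 0.093]
ee_rot: [3.141, -0.0, -1.688]
force: [-3.3, 1.2, 6.5]
width: 0.0214
gripper_force: 40.0
t: 54.05
eef_pos: [0.5862, -0.1678, 0.0929]
ee_rot: [3.141, -0.002, -1.688]
force: [-4.3, -5.8, 5.9]
width: 0.0214
gripper_force: 40.0
```

```bash
python3 -m handwheel '[{"delta_pos":[0.017,0.15,0],"dr":[0,0,0]},{"delta_pos":[0.017,0.15,0],"dr":[0,0,0]},{"delta_pos":[0.017,0.15,0],"dr":[0,0,0]},{"delta_pos":[0.017,0.15,0],"dr":[0,0,0]},{"delta_pos":[0.017,0.15,0],"dr":[0,0,0]},{"delta_pos":[0.017,0.15,0],"dr":[0,0,0]},{"delta_pos":[0,0,0],"dr":[0,0,0]}]'
python3 -m handwheel '[{"delta_pos":[0.01,0.08,0],"dr":[0,0,0]},{"delta_pos":[0.01,0.08,0],"dr":[0,0,0]},{"delta_pos":[0,0,0],"dr":[0,0,0]}]'
```

```text
t: 54.75
eef_pos: [0.5895, -0.1399, 0.0929]
ee_rot: [3.141, -0.001, -1.688]
force: [-3.6, -1.2, 5.7]
width: 0.0212
gripper_force: 40.0
t: 55.05
eef_pos: [0.59, -0.1355, 0.0929]
ee_rot: [3.141, -0.001, -1.688]
force: [-3.1, -3.2, 5.5]
width: 0.021
gripper_force: 40.0
```

```bash
python3 -m handwheel '[{"delta_pos":[0.008,0.07,0],"dr":[0,0,0]},{"delta_pos":[0,0,0],"dr":[0,0,0]}]'
python3 -m handwheel '[{"delta_pos":[0.006,0.05,0],"dr":[0,0,0]},{"delta_pos":[0,0,0],"dr":[0,0,0]},{"delta_pos":[0,0,0],"dr":[0,0,0]}]'
```

```text
t: 55.25
eef_pos: [0.5901, -0.1347, 0.093]
ee_rot: [3.141, -0.003, -1.688]
force: [-2.9, -9.9, 4.3]
width: 0.0211
gripper_force: 40.0
t: 55.55
eef_pos: [0.5901, -0.1346, 0.093]
ee_rot: [3.14, -0.004, -1.688]
force: [-2.4, -17.7, 3.8]
width: 0.0213
gripper_force: 40.0
```

It's against the home stop: the force rises and the travel is about 59 mm. Now draw it back.

```bash
python3 -m handwheel '[{"delta_pos":[-0.01,-0.1,0],"dr":[0,0,0]},{"delta_pos":[-0.02,-0.2,0],"dr":[0,0,0]},{"delta_pos":[-0.023,-0.2,0],"dr":[0,0,0]},{"delta_pos":[-0.023,-0.2,0],"dr":[0,0,0]},{"delta_pos":[-0.023,-0.2,0],"dr":[0,0,0]},{"delta_pos":[-0.023,-0.2,0],"dr":[0,0,0]},{"delta_pos":[-0.023,-0.2,0],"dr":[0,0,0]},{"delta_pos":[-0.023,-0.2,0],"dr":[0,0,0]},{"delta_pos":[-0.023,-0.2,0],"dr":[0,0,0]},{"delta_pos":[-0.023,-0.2,0],"dr":[0,0,0]}]'
python3 -m handwheel '[{"delta_pos":[-0.012,-0.1,0],"dr":[0,0,0]},{"delta_pos":[-0.01,-0.1,0],"dr":[0,0,0]},{"delta_pos":[0,0,0],"dr":[0,0,0]}]'
python3 -m handwheel '[{"delta_pos":[-0.007,-0.06,0],"dr":[0,0,0]},{"delta_pos":[0,0,0],"dr":[0,0,0]}]'
```

```text
t: 56.55
eef_pos: [0.5839, -0.1877, 0.0929]
ee_rot: [3.141, 0.001, -1.687]
force: [-5.5, 4.9, 7.6]
width: 0.0211
gripper_force: 40.0
t: 56.85
eef_pos: [0.5832, -0.1935, 0.093]
ee_rot: [3.141, 0.001, -1.688]
force: [-5.2, 5.9, 8.0]
width: 0.0215
gripper_force: 40.0
t: 57.05
eef_pos: [0.5832, -0.1937, 0.0929]
ee_rot: [3.141, 0.003, -1.688]
force: [-5.3, 14.5, 10.0]
width: 0.0214
gripper_force: 40.0
```

Back stop reached. Relieve, release, rise and check.

```bash
python3 -m handwheel '[{"delta_pos":[0.005,0.05,0],"dr":[0,0,0]},{"delta_pos":[0,0,0],"dr":[0,0,0]}]'
python3 -m handwheel '[{"delta_pos":[0,0,0],"dr":[0,0,0]},{"delta_pos":[0,0,0],"dr":[0,0,0]},{"delta_pos":[0,0,0],"dr":[0,0,0]},{"delta_pos":[0,0,0],"dr":[0,0,0]},{"delta_pos":[0,0,0],"dr":[0,0,0]},{"delta_pos":[0,0,1],"dr":[0,0,0]},{"delta_pos":[0,0,1],"dr":[0,0,0]},{"delta_pos":[0,0,1],"dr":[0,0,0]},{"delta_pos":[0,0,1],"dr":[0,0,0]},{"delta_pos":[0,0,1],"dr":[0,0,0]}]' -0.2
python3 -m handwheel '[{"delta_pos":[-0.5,-0.5,1],"dr":[0,0,0]},{"delta_pos":[-0.5,-0.5,1],"dr":[0,0,0]},{"delta_pos":[-0.5,-0.5,1],"dr":[0,0,0]},{"delta_pos":[0,0,0],"dr":[0,0,0]}]'
python3 - <<'E'
from h import *
a=save('scene','s13'); save('top','t13')
t=cv2.imread('pics/t13.png')[170:270,190:310]
cv2.imwrite('pics/c13.png',np.hstack([cv2.resize(a[170:350,290:430,::-1],(400,514),interpolation=2),cv2.resize(t,(400,333),interpolation=2)[:514] if 0 else cv2.copyMakeBorder(cv2.resize(t,(400,333),interpolation=2),0,181,0,0,0)]))
y=np.array([.1148,.9934]); x=np.array([.9934,-.1148]); o=np.array([.602,-.026])
for cam in ('top','scene'):
  for q,z in (('bush1',.045),('slide_knob',.0845),('nest',0)):
    for r in mark_of(cam,q)[:3]:
      p=at(cam,r['location'],z); print(cam,q,round(r['conf'],2),r['location'],((p[:2]-o)@x).round(4),((p[:2]-o)@y).round(4))
im=cv2.imread('pics/s13.png').astype(int); d=im[...,2]-im[...,0]; ys,xs=np.nonzero(d[215:290,345:366]>9); print('brass rows',ys.min()+215,ys.max()+215)
print(proj('scene',[.602,-.026,.125]),proj('scene',[.602,-.026,.091]))
E
```

```text
t: 57.25
eef_pos: [0.5832, -0.1936, 0.093]
ee_rot: [3.141, 0.001, -1.687]
force: [-4.6, 6.7, 8.1]
width: 0.0212
gripper_force: 40.0
t: 58.25
eef_pos: [0.5837, -0.1947, 0.2435]
ee_rot: [-3.142, -0.0, -1.688]
force: [1.0, -0.2, 1.2]
width: 0.0525
gripper_force: 0.0
t: 58.65
eef_pos: [0.539, -0.2417, 0.3376]
ee_rot: [-3.134, -0.002, -1.689]
force: [1.2, 0.5, -1.1]
width: 0.0524
gripper_force: 0.0
top slide_knob 0.73 [368.6, 232.4] 0.0002 -0.1699
top nest 0.58 [270.0, 359.4] -0.2629 0.0059
scene bush1 0.58 [375.0, 259.7] -0.0008 0.0615
scene bush1 0.42 [240.0, 452.5] 0.0745 -0.3959
scene slide_knob 0.73 [301.2, 317.4] 0.0025 -0.1706
scene nest 0.96 [378.5, 270.6] -0.0009 0.0798
scene nest 0.91 [261.3, 238.2] -0.2614 0.0028
brass rows 241 264
(np.float64(359.3305113199867), np.float64(246.45027306130245)) (np.float64(358.48822416616866), np.float64(259.8395403209525))
```

View pics/c13.png

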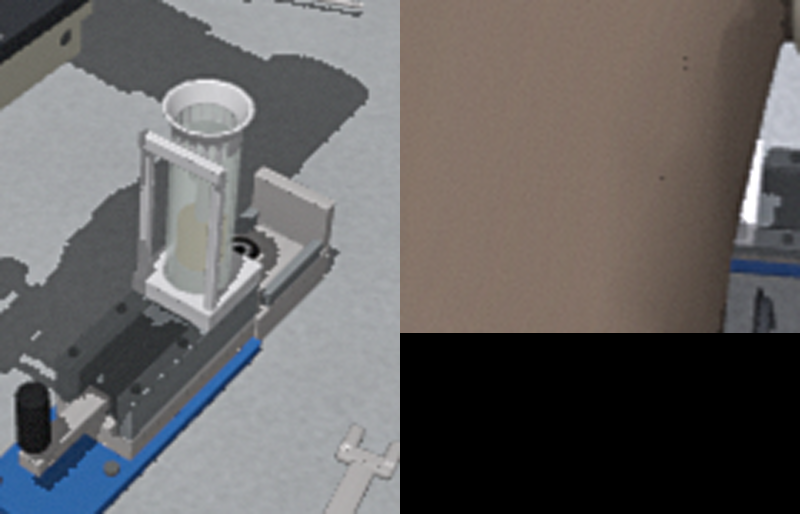

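The scene crop shows a bush on the nest at (240,248) and the follower one bush lower. As a last check, I'll compare the nest plate's place before and after priming.

```bash
python3 - <<'E'
from h import *
a=cv2.imread('pics/s9.png',0); b=cv2.imread('pics/s13.png',0); b2=cv2.imread('pics/s12.png',0)
for n,(r0,r1,c0,c1) in {'plate':(226,258,378,410),'feeder bed':(300,345,310,340),'side':(250,285,385,412)}.items():
  for k,im in (('s12',b2),('s13',b)):
    A=cv2.Canny(a,40,120).astype(np.float32)[r0:r1,c0:c1]; B=cv2.Canny(im,40,120).astype(np.float32)[r0:r1,c0:c1]
    g=lambda I:cv2.GaussianBlur(I,(0,0),1.5)
    print(n,k,cv2.phaseCorrelate(g(A),g(B)))
y=np.array([.1148,.9934]);o=np.array([.602,-.026])
p=lambda s:np.array(proj('scene',[*(o+s*y),.075]))
print('px per 3mm',p(.119)-p(.116))
E
```

```text
plate s12 ((-0.15521871654159014, -0.2957996330930577), 0.4809249620884657)
plate s13 ((-0.5195179772074567, -0.19697869803802703), 0.5425423178821802)
feeder bed s12 ((0.022036671407617447, 0.3771397050531533), 0.9451040953618509)
feeder bed s13 ((-0.018703829021340823, 0.9468741056070513), 0.4523364437950982)
side s12 ((0.3804730197265922, -0.08940362102023158), 1.0090697434704)
side s13 ((0.5782960120605019, -0.022104463804595298), 0.965461361310119)
px per 3mm [ 0.81053319 -0.7612991 ]
```

```bash
python3 -c "
from station import *
print(job_done())"
```

```text
the job is handed in; nothing more can be done
None
```

The job is handed in with no verdict shown: the slide is back, the nest is butted and in line, three bushes and the follower were loaded, and after one priming stroke the first bush stands on the nest with the other two dropped down the tube.

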